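Right the tipped oil tins and bin the empty one

TASK

Some square oil tins have tipped over on the carving bench, and one of them is empty: you can tell it only by its weight. Take the loose lid off the metal can by its knob and lay it flat on the cork pad, stand every full tin upright on the floor of the wooden lane among the two glass jars already standing there, put the empty tin down inside the can, and then put the lid back on so that it is properly seated. The jars must stay upright in the lane, and the mallet, the wooden block and the little wooden tree are to be left alone.

Things in the scene. Friction and masses are not known exactly. Their poses are not given: they have to be found in the camera images.
- tin1: square metal oil tin, paper band: body 45 x 45 x 95 mm plus round black cap 26 mm across, 12 mm high (107 mm overall). Origin: centre of its flat bottom; z runs from bottom to cap. Starts lying on the bench, cap roughly away from the robot. Full tins weigh 410 to 510 g; one of those present, under any name, is empty: 125 to 155 g, same look. None if absent
- tin2: square metal oil tin, paper band: body 45 x 45 x 95 mm plus round black cap 26 mm across, 12 mm high (107 mm overall). Origin: centre of its flat bottom; z runs from bottom to cap. Starts lying on the bench, cap roughly away from the robot. Full tins weigh 410 to 510 g; one of those present, under any name, is empty: 125 to 155 g, same look. None if absent
- tin3: square metal oil tin, paper band: body 45 x 45 x 95 mm plus round black cap 26 mm across, 12 mm high (107 mm overall). Origin: centre of its flat bottom; z runs from bottom to cap. Starts lying on the bench, cap roughly away from the robot. Full tins weigh 410 to 510 g; one of those present, under any name, is empty: 125 to 155 g, same look. None if absent
- tin4: square metal oil tin, paper band: body 45 x 45 x 95 mm plus round black cap 26 mm across, 12 mm high (107 mm overall). Origin: centre of its flat bottom; z runs from bottom to cap. Starts lying on the bench, cap roughly away from the robot. Full tins weigh 410 to 510 g; one of those present, under any name, is empty: 125 to 155 g, same look. None if absent
- lane: fixed shallow pine trough, 100 x 524 mm outside and 76 x 500 mm inside; floor 8 mm above the bench, low rim all round reaching 18 mm above the bench (12 mm thick). Origin: centre of its underside, on the bench; y runs along the lane, x across it. It has room for two round neighbours and three tins with finger room beside each
- jar1: amber glass jar of nails with a steel cap, 54 mm across, 76 mm high, 650 g, standing loose in the lane as a neighbour. Origin: centre of its underside, z up through it
- jar2: clear glass jar of screws with a steel cap, 54 mm across, 60 mm high, 600 g, standing loose in the lane as a neighbour. Origin: centre of its underside, z up through it
- can: fixed round open metal can for empties, outside diameter 140 mm, inside 132 mm, rim 126 mm above the bench, inner floor 5 mm above the bench. Origin: centre of its underside, on the bench. A tin stands upright in it below the lid
- lid: loose steel lid, 250 g: flange 156 mm across, 8 to 12 mm above its origin; under it a locating disc 120 mm across, 8 mm deep, that drops into the can's mouth with 6 mm play; on it a dark wooden knob, head 28 mm across, 22 to 44 mm above the origin. Origin: centre of the locating disc's underside, z up through the knob. Seated on the can its origin is 118 mm above the bench
- pad: fixed cork pad, 190 x 190 mm, 5 mm thick. Origin: centre of its underside, on the bench. It and the can may be at either side
- tree: bystander: small turned wooden tree, 52 mm across, 110 mm high, standing on the bench; origin at the centre of its underside
- block: bystander: wooden block 50 x 90 x 40 mm; origin at the centre of its underside
- mallet: bystander: wooden mallet, head 100 mm long and 56 mm across, handle 150 mm, lying beyond the lane; origin under the middle of its head
Not all that is in view belongs to the job. Leave any purple or turquoise look-alike of the tin1 alone.

How it is judged:
On the way, in this order (a step that is already met when the one before it is completed fails the run):
1. the lid is off the can and lies flat on the cork pad (horizontal distance between lid and pad below 0.05 m and height (world z) of lid below 0.012 m and angle between lid's own z axis and vertical below 0.1 rad and contact force between lid and the fingers below 0.1 N), for 0.2 s.
2. the empty tin has been put down inside the can and let go (((horizontal distance between tin1 and can below 0.055 m and z of tin1 in the frame of can between 0 and 0.06 m and linear speed of tin1 below 0.03 m/s and contact force between tin1 and can below 3 N and contact force between tin1 and the fingers below 0.1 N) or (horizontal distance between tin2 and can below 0.055 m and z of tin2 in the frame of can between 0 and 0.06 m and linear speed of tin2 below 0.03 m/s and contact force between tin2 and can below 3 N and contact force between tin2 and the fingers below 0.1 N) or (horizontal distance between tin3 and can below 0.055 m and z of tin3 in the frame of can between 0 and 0.06 m and linear speed of tin3 below 0.03 m/s and contact force between tin3 and can below 3 N and contact force between tin3 and the fingers below 0.1 N) or (horizontal distance between tin4 and can below 0.055 m and z of tin4 in the frame of can between 0 and 0.06 m and linear speed of tin4 below 0.03 m/s and contact force between tin4 and can below 3 N and contact force between tin4 and the fingers below 0.1 N))), for 0.2 s.
At the end, for the whole second after the job is handed in: full tins and both jars stand upright (within 7 degrees), at rest, on the lane's floor inside its rim; the empty tin is inside the can (within 55 mm of its axis, origin under 60 mm high); the lid is seated on the can (within 12 mm of its axis, origin 113 to 122 mm high, level within 2 degrees) (angle between each of jar1, jar2's own z axis and vertical below 0.12 rad and x of jar1 in the frame of lane between -0.038 and 0.038 m and y of jar1 in the frame of lane between -0.25 and 0.25 m and z of each of jar1, jar2 in the frame of lane below 0.015 m and linear speed of each of jar1, jar2, lid below 0.03 m/s and x of jar2 in the frame of lane between -0.038 and 0.038 m and y of jar2 in the frame of lane between -0.25 and 0.25 m and ((angle between tin1's own z axis and vertical below 0.12 rad and x of tin1 in the frame of lane between -0.038 and 0.038 m and y of tin1 in the frame of lane between -0.25 and 0.25 m and z of tin1 in the frame of lane below 0.015 m and linear speed of tin1 below 0.03 m/s and contact force between tin1 and lane above 2.8 N) or (horizontal distance between tin1 and can below 0.055 m and z of tin1 in the frame of can between 0 and 0.06 m and linear speed of tin1 below 0.03 m/s and contact force between tin1 and can below 3 N)) and ((angle between tin2's own z axis and vertical below 0.12 rad and x of tin2 in the frame of lane between -0.038 and 0.038 m and y of tin2 in the frame of lane between -0.25 and 0.25 m and z of tin2 in the frame of lane below 0.015 m and linear speed of tin2 below 0.03 m/s and contact force between tin2 and lane above 2.8 N) or (horizontal distance between tin2 and can below 0.055 m and z of tin2 in the frame of can between 0 and 0.06 m and linear speed of tin2 below 0.03 m/s and contact force between tin2 and can below 3 N)) and ((angle between tin3's own z axis and vertical below 0.12 rad and x of tin3 in the frame of lane between -0.038 and 0.038 m and y of tin3 in the frame of lane between -0.25 and 0.25 m and z of tin3 in the frame of lane below 0.015 m and linear speed of tin3 below 0.03 m/s and contact force between tin3 and lane above 2.8 N) or (horizontal distance between tin3 and can below 0.055 m and z of tin3 in the frame of can between 0 and 0.06 m and linear speed of tin3 below 0.03 m/s and contact force between tin3 and can below 3 N)) and ((angle between tin4's own z axis and vertical below 0.12 rad and x of tin4 in the frame of lane between -0.038 and 0.038 m and y of tin4 in the frame of lane between -0.25 and 0.25 m and z of tin4 in the frame of lane below 0.015 m and linear speed of tin4 below 0.03 m/s and contact force between tin4 and lane above 2.8 N) or (horizontal distance between tin4 and can below 0.055 m and z of tin4 in the frame of can between 0 and 0.06 m and linear speed of tin4 below 0.03 m/s and contact force between tin4 and can below 3 N)) and ((horizontal distance between tin1 and can below 0.055 m and z of tin1 in the frame of can between 0 and 0.06 m and linear speed of tin1 below 0.03 m/s and contact force between tin1 and can below 3 N) or (horizontal distance between tin2 and can below 0.055 m and z of tin2 in the frame of can between 0 and 0.06 m and linear speed of tin2 below 0.03 m/s and contact force between tin2 and can below 3 N) or (horizontal distance between tin3 and can below 0.055 m and z of tin3 in the frame of can between 0 and 0.06 m and linear speed of tin3 below 0.03 m/s and contact force between tin3 and can below 3 N) or (horizontal distance between tin4 and can below 0.055 m and z of tin4 in the frame of can between 0 and 0.06 m and linear speed of tin4 below 0.03 m/s and contact force between tin4 and can below 3 N)) and horizontal distance between lid and can below 0.012 m and z of lid in the frame of can between 0.113 and 0.122 m and angle between lid's own z axis and vertical below 0.04 rad); the robot touches nothing.
It fails at once if the wooden tree, the block or the mallet was moved more than 50 mm (distance of any of tree, block, mallet from where it was at the start of the episode above 0.05 m).
It fails at once if a jar was lifted off the lane (height (world z) of any of jar1, jar2 above 0.06 m).
Of tin3, tin4 only 1 to 2 are there at a start; the rules pass over those that are not, and their reading is None.
At some moment in a run one of tin1, tin2, tin3, tin4 may be knocked a few centimetres aside while the robot is not near it.
It also fails if it takes over 210 s, if anything falls off the work surface, if the arm or the gripper's body presses on something with over 40 N, if the wrist force passes 120 N, or if a joint passes its speed limit or range.

ROBOT

A 6-joint arm with a two-finger parallel gripper is mounted at the origin on the work surface. World frame = base frame: x ahead of the robot, y to its left, z up, the work surface at z = 0. Lengths are in m, angles in rad, forces in N, time in s.
With the tool pointing down it reaches from about 0.4 to 0.825 m from the base axis. Payload 7 kg.
Tool frame: the origin (TCP) lies at the very end of the fingers, on their centre line; the grasp point (between the pads) lies 19 mm behind it; z points along the fingers, x is the direction in which the jaws open and shut, and the axes are right-handed (so a half turn about z gives the same grasp; the last joint's range is limited). The gripper opens to 88 mm and grips with 3 to 60 N. Pads are 19 mm wide; open, the fingers measure 130 mm over their backs; the gripper's body (78 mm by 193 mm) begins 47 mm behind the grasp point.
Start: joints at [1.493, 0.359, 0.012, 0, -1.224, -0.288], TCP at [0.241, 0.63, 0.227] pointing down, gripper open.
Joint ranges: [-3.07, 3.07], [-1.43, 2.12], [-1.02, 1.25], [-3.03, 1.67], [-3.05, -0], [-3.03, 3.03]. Speed limits (rad/s): [2.39, 2.39, 3.01, 3.14, 3.14, 3.14].

INTERFACE

Orientations are given as [roll, pitch, yaw] about the fixed x, y, z axes, in that order (R = Rz(yaw) Ry(pitch) Rx(roll)).
In Python, from station import telemetry, grab_frame, arm, regions_of, pinpoint gives the robot as it stands. The module is installed in compiled form; this text tells all that it offers.
- The arm moves only by the shell command python3 -m inch 'ROWS' [FORCE]. ROWS is text: rows parted by semicolons, each of 7 numbers parted by spaces: the opening, from 0 (shut) to 1 (fully open), then the shift along the world's x, y, z in cm, then the turn, a rotation vector about the world's x, y, z in degrees. A call has 1 to 12 rows; each row is the pose to reach, as a shift and turn from the pose measured when the call began; what a row does not reach only later rows make up. A row lasts 1/8 s, in which the tool goes at most 62.5 mm and 10.7 degrees, less where a joint would pass 70% of its speed; a pose out of reach is approached as far as the arm can. A call with a gripper value outside its range is refused whole. The fingers move at their own pace and stop on an object; FORCE is the grip in N (left out, the last holds). Time passes only in rows, so rows that repeat a pose let the fingers close. It gives the time, the measured TCP pose, the force and the opening at its end, in the units of the state.
- telemetry.get_state(): the state, without advancing time (a new reading comes with each control period).
- grab_frame(name): name is "scene" or "top" or "wrist"; returns a dict with "pixels" (480x640x3 uint8, red, green, blue), "fx", "fy", "cx", "cy" (pixels), "R" (3x3) and "t" (3): a world point X has camera coordinates R X + t. Camera axes: x right, y down, z forward; pixel columns grow to the right and rows downward; lengths in m; the calibration is good to about 2 mm. A picture is of the moment at which its call begins. There is no depth.
- arm.job_done(): hands the job in, once; it reports no verdict.
Trained networks look in the newest picture that a camera, given by its name, has taken for a name from the list of things; names that differ only in an ending like _2 or _b are one class to them, and where a whole thing is asked for, a point or a joint stands for the part that bears it (a point fixed in the world has none). Each returns a list of dicts, best first, with "p" (0 to 1); they miss things now and then, are a little off and sometimes report something else, mostly with a low value. They report only what shows in the picture. A call takes as long as a camera call. They do not tell look-alikes from the thing itself.
- regions_of(camera, name): "pixels" (480x640 bool, what is visible of it) and "bbox" ([left, top, right, bottom] in pixels, round what is visible of it).
- pinpoint(camera, name): "location" ([column, row] in pixels: a listed point, or the origin of a listed thing).
The state is a dict: "t": time; "q": joint angles; "qd": joint speeds; "joint_efforts": joint torques, N m; "eef_pos": TCP position; "ee_rot": TCP orientation; "force": force on the tool from outside, world axes, zero at the start; "moment": the same for the moment, N m; "width": finger opening in m.
Only numpy, scipy, OpenCV 4.12 (cv2) and the standard library are available. Lean on these libraries where they do the work, as an engineer would, in place of code of your own. Each camera call takes 0.05 s, during which the arm holds its last target. There are 200 camera calls.

## Working session

There is one attempt and no reset: what is moved stays moved. The work goes in short steps, Python scripts to look and compute and a shell command to move; the robot and the scene stay as the last step left them, time stands still between calls to the robot, and variables do not carry over. Pictures are saved under pics/ and viewed, about 12 in all and at most 16, crops included, and the job is handed in when it is done.

```bash
mkdir -p pics; cat > h.py <<'E'
import numpy as np, cv2
from station import telemetry, grab_frame, arm, regions_of, pinpoint
def ray(f,px,z):
    """world point on plane z for pixel px"""
    R=np.array(f["R"]);t=np.array(f["t"])
    d=R.T@np.array([(px[0]-f["cx"])/f["fx"],(px[1]-f["cy"])/f["fy"],1.]); c=-R.T@t
    return c+d*(z-c[2])/d[2]
def save(f,n,crop=None,s=1):
    im=cv2.cvtColor(np.array(f["pixels"]),cv2.COLOR_RGB2BGR)
    if crop: im=im[crop[1]:crop[3],crop[0]:crop[2]]
    cv2.imwrite("pics/"+n+".png",cv2.resize(im,None,fx=s,fy=s,interpolation=cv2.INTER_CUBIC))
def foot(f,mask,z):
    """mask outline -> min area rect on the plane z: centre, sizes, angle deg of long side"""
    c=max(cv2.findContours(mask.astype(np.uint8),0,2)[0],key=cv2.contourArea)[:,0]
    p=np.array([ray(f,q,z)[:2] for q in c],np.float32)*1000
    (cx,cy),(w,h),a=cv2.minAreaRect(p)
    if h>w: w,h,a=h,w,a+90
    return np.round([cx,cy,w,h,a],1)
E
python3 - <<'E'
from h import *
np.set_printoptions(precision=3,suppress=True)
print(telemetry.get_state())
for c in("scene","top"):
    f=grab_frame(c);save(f,c+"0");print(c,-np.array(f["R"]).T@f["t"],np.array(f["R"]),f["fx"])
H=dict(tin1=.045,lane=.018,jar1=.076,jar2=.06,lid=.13,can=.126,pad=.005,tree=.11,block=.04,mallet=.05)
for n,z in H.items():
    pp=pinpoint("top",n); print(n,"pin",[(np.round(d["location"]),round(d["p"],2),ray(f,d["location"],0)[:2]) for d in pp])
    print("   reg",[(d["bbox"],round(d["p"],2),foot(f,d["pixels"],z)) for d in regions_of("top",n)])
E
```

```text
{'t': 0.0, 'q': array([ 1.493,  0.359,  0.011, -0.   , -1.224, -0.288]), 'qd': array([ 0.   , -0.   , -0.001, -0.001,  0.001, -0.   ]), 'joint_efforts': array([ -0.002, -58.272,  29.306,   6.997,   0.007,  -0.   ]), 'eef_pos': array([0.241, 0.63 , 0.226]), 'ee_rot': array([-3.141, -0.002, -1.937]), 'force': array([ 0.261, -0.799,  0.146]), 'moment': array([ 0.033,  0.046, -0.048]), 'width': 0.08721908839662694}
scene [1.467 0.26  1.59 ] [[-0.294  0.956  0.006]
 [ 0.786  0.245 -0.567]
 [-0.544 -0.162 -0.824]] 609.3936135846849
top [ 0.324 -0.014  1.411] [[ 0.002 -1.     0.014]
 [-0.993 -0.004 -0.117]
 [ 0.117 -0.014 -0.993]] 552.5041381442514
tin1 pin [(array([110., 338.]), 0.91, array([0.259, 0.47 ])), (array([219., 280.]), 0.87, array([0.405, 0.2  ])), (array([500., 342.]), 0.86, array([ 0.249, -0.515])), (array([270., 274.]), 0.85, array([0.42, 0.07])), (array([415., 384.]), 0.82, array([ 0.146, -0.295])), (array([378., 280.]), 0.81, array([ 0.407, -0.207])), (array([176., 316.]), 0.66, array([0.314, 0.306])), (array([327., 281.]), 0.57, array([ 0.403, -0.076]))]
   reg [([105.6, 3
[... 1675 characters left out ...]
297.1], 0.76, array([ 477.1, -407. ,  192.3,  190.9,  102.5]))]
tree pin [(array([442., 179.]), 0.63, array([ 0.67 , -0.377]))]
   reg [([432.0, 166.4, 458.8, 189.3], 0.87, array([ 652.9, -354.7,   63.4,   46. ,  134.8]))]
block pin [(array([153., 165.]), 0.94, array([0.704, 0.378]))]
   reg [([131.8, 143.8, 175.0, 185.2], 0.89, array([694. , 364. ,  90.8,  66.3, 140.8])), ([255.5, 114.1, 330.6, 159.5], 0.47, array([775.2,  13.8, 196.7, 113.6,  90.4])), ([432.1, 166.1, 457.2, 189.8], 0.18, array([ 668.7, -372.4,   58.2,   56.3,  178.6]))]
mallet pin [(array([322., 138.]), 0.82, array([ 0.779, -0.063]))]
   reg [([253.6, 109.5, 329.6, 155.3], 0.96, array([773.3,  12.4, 192.8, 115.4,  90.4]))]
```

```bash
python3 - <<'E'
from h import *
im=cv2.imread("pics/top0.png")[90:420,70:530];cv2.imwrite("pics/top0c.png",cv2.resize(im,None,fx=1.7,fy=1.7,interpolation=cv2.INTER_CUBIC))
E
```

```text
(no output)
```

View pics/top0c.png

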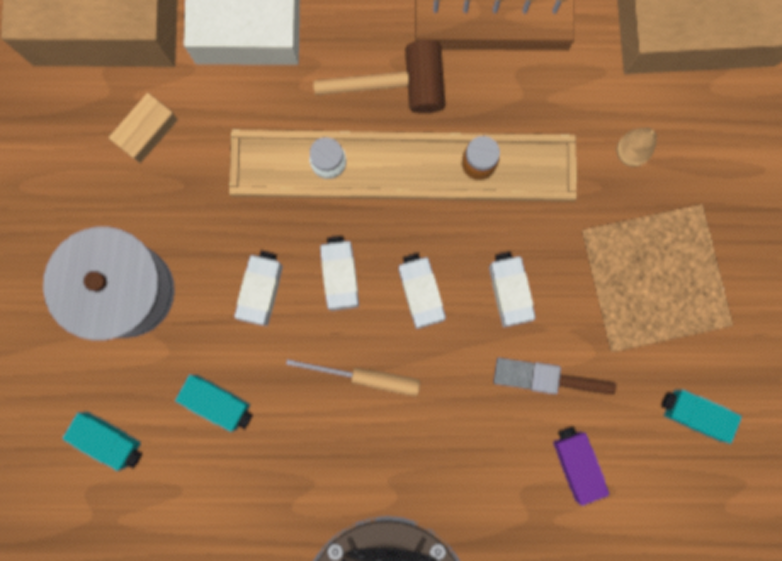

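View pics/scene0.png

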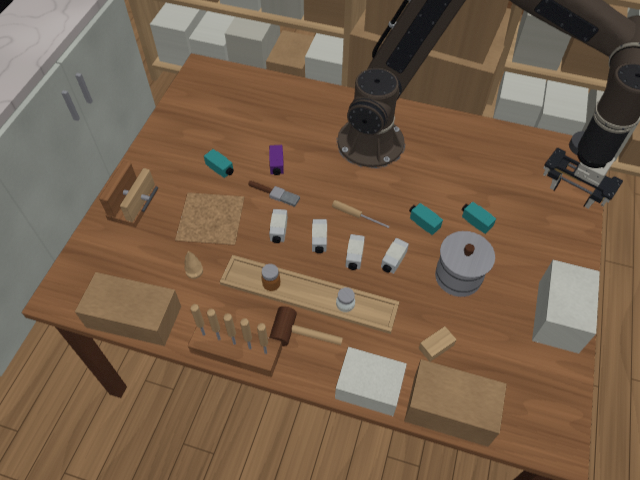

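Two pictures viewed so far. They show:
- **Top view:** the lid and can are at full-image (127,257), the pad at (458,254), the lane at (308,187), the clear jar at (261,182) and the amber jar at (353,181).
- **Candidates for the tins:** four white-banded tins at (222,259), (269,250), (318,261) and (371,259). The look-alikes are teal at (195,327), (129,349) and (483,335), and purple at (412,365).
- **Choice:** the four white ones, which the crop confirms have paper bands and black caps facing +x.

I'll start with the lid and move above its knob.

```bash
python3 -m inch '1 21 -24 3 0 0 0;1 21 -24 3 0 0 0;1 21 -24 3 0 0 0;1 21 -24 3 0 0 0;1 21 -24 3 0 0 0;1 21 -24 3 0 0 0;1 21 -24 3 0 0 0;1 21 -24 3 0 0 0'
python3 - <<'E'
from h import *
s=telemetry.get_state();print(s["q"],s["eef_pos"],s["ee_rot"])
f=grab_frame("wrist");save(f,"w1")
g=grab_frame("top");print([ (d["p"],foot(g,d["pixels"],.13)) for d in regions_of("top","lid")])
c=[d for d in regions_of("wrist","lid")];print([(d["p"],d["bbox"],foot(f,d["pixels"],.13)) for d in c])
print([(d["p"],ray(f,d["location"],.118)) for d in pinpoint("wrist","lid")])
E
```

```text
t: 2.1
eef_pos: [0.4508, 0.3911, 0.2563]
ee_rot: [3.141, -0.0, -1.936]
force: [-0.4, 0.3, -0.2]
width: 0.0874
[ 1.04169416e+00  2.13466284e-01 -1.21399122e-01 -1.91961998e-04
 -1.23613310e+00  1.64332060e-01] [0.45080816 0.39114443 0.25631094] [ 3.14138072e+00 -1.69801091e-04 -1.93562949e+00]
[(0.71, array([451.5, 383.5, 155.3, 141.3, 164.7])), (0.23, array([448.5, 173.2, 100.1,  48. , 167.3]))]
[(0.84, [221.2, 125.5, 415.0, 320.9], array([450.5, 391.7, 154.7, 154.3,  39.8]))]
[(0.86, array([0.44834615, 0.39065168, 0.118     ]))]
```

View pics/w1.png

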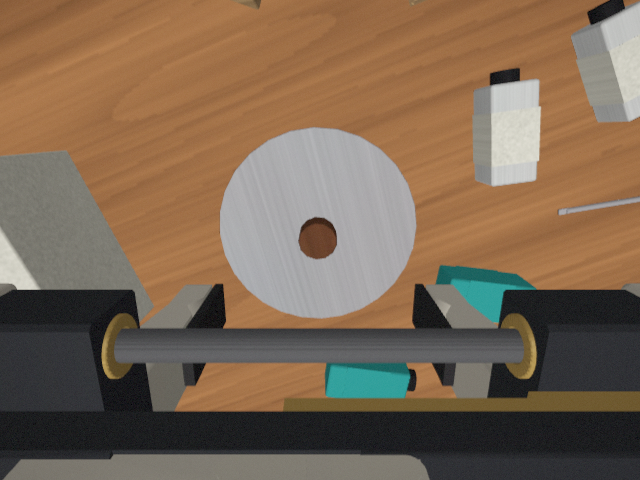

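Picture 3: the lid is a disc centred at (318,222) with the knob at (318,238), straight ahead of the tool at (0.4505, 0.3917). Next I'll go down and grip the knob.

```bash
python3 -m inch '0.7 0 0 -4 0 0 0;0.7 0 0.1 -8 0 0 0;0.7 0 0.1 -11 0 0 0;0.7 0 0.1 -12 0 0 0;0.7 0 0.1 -12 0 0 0;0 0 0.1 -12 0 0 0;0 0 0.1 -12 0 0 0;0 0 0.1 -12 0 0 0;0 0 0.1 -12 0 0 0;0 0 0.1 -12 0 0 0;0 0 0.1 -12 0 0 0' 40
python3 -m inch '0 0 0 1 0 0 0;0 0 0 2 0 0 0;0 0 0 5 0 0 0;0 0 0 8 0 0 0;0 0 0 8 0 0 0;0 0 0 8 0 0 0'
```

```text
t: 3.72
eef_pos: [0.4509, 0.3921, 0.1367]
ee_rot: [-3.141, -0.0, -1.935]
force: [-1.5, -0.5, 4.5]
width: 0.0271
t: 4.47
eef_pos: [0.4505, 0.3918, 0.2162]
ee_rot: [3.141, -0.0, -1.935]
force: [-0.5, 1.1, -2.8]
width: 0.0269
```

```bash
python3 -m inch '0 0 -3 0 0 0 0;0 0.5 -8 0 0 0 0;0 1 -13 0 0 0 0;0 1 -18 0 0 0 0;0 1 -23 0 0 0 0;0 1 -28 0 0 0 0;0 1 -33 0 0 0 0;0 1 -38 0 0 0 0;0 1 -43 0 0 0 0;0 1.5 -48 0 0 0 0;0 2 -53 0 0 0 0;0 2 -58 0 0 0 0'
python3 -m inch '0 0.3 -5 0 0 0 0;0 0.6 -10 0 0 0 0;0 0.6 -15 0 0 0 0;0 0.6 -19 0 0 0 0;0 0.6 -21.9 0 0 0 0;0 0.6 -21.9 0 0 0 0;0 0.6 -21.9 0 0 0 0'
python3 - <<'E'
from h import *
f=grab_frame("top");save(f,"t2",(60,100,540,400),1.6)
s=telemetry.get_state();print(s["q"],s["eef_pos"])
print([(d["p"],foot(f,d["pixels"],.21)) for d in regions_of("top","lid")])
print([(d["p"],foot(f,d["pixels"],.005)) for d in regions_of("top","pad")])
E
```

```text
t: 5.98
eef_pos: [0.4699, -0.1898, 0.215]
ee_rot: [3.139, -0.001, -1.935]
force: [1.4, 0.5, -2.9]
width: 0.0271
t: 6.85
eef_pos: [0.4752, -0.4083, 0.2137]
ee_rot: [3.137, -0.0, -1.936]
force: [-0.1, 0.6, -3.1]
width: 0.0272
[-3.97637327e-01  2.89881657e-01 -1.16403680e-01  7.41867184e-04
 -1.16834096e+00  1.60367907e+00] [ 0.47552266 -0.40803545  0.21417781]
[(0.71, array([ 427.1, -410.4,  103.6,   62.3,   73.3])), (0.19, array([648.5, 316.8,  81.4,  57.6, 140.6]))]
[]
```

```bash
python3 -m inch '0 0 0 -5 0 0 0;0 0 0 -10 0 0 0;0 0 0 -15 0 0 0;0 0 0 -18 0 0 0;0 0 0 -18.6 0 0 0;0 0 0 -18.9 0 0 0;0 0 0 -19.1 0 0 0;0 0 0 -19.1 0 0 0'
```

```text
t: 8.0
eef_pos: [0.4765, -0.4082, 0.0251]
ee_rot: [3.141, -0.001, -1.934]
force: [-0.6, -1.0, -2.5]
width: 0.0268
```

View pics/t2.png

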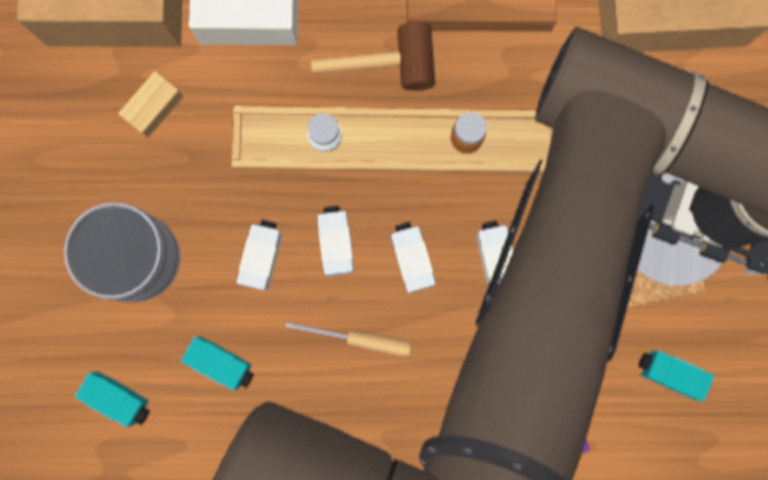

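Picture 4: the can at (117,250) is open, the lid hangs over the pad, and the four tins haven't moved. I'll lower the last millimetres.

```bash
python3 -m inch '0 0 0 -0.1 0 0 0;0 0 0 -0.2 0 0 0;0 0 0 -0.3 0 0 0;0 0 0 -0.3 0 0 0'; python3 -m inch '1 0 0 0 0 0 0;1 0 0 0 0 0 0;1 0 0 0 0 0 0;1 0 0 0 0 0 0'
```

```text
t: 8.5
eef_pos: [0.4768, -0.4084, 0.0237]
ee_rot: [-3.141, -0.001, -1.934]
force: [-2.8, 2.8, 10.7]
width: 0.027
t: 9.0
eef_pos: [0.4768, -0.4084, 0.0236]
ee_rot: [-3.141, -0.001, -1.934]
force: [0.0, -0.9, -0.1]
width: 0.0614
```

The lid is down and released. To plan the tipping moves I need a kinematic model, so I'll rise and collect a few tilted poses in free air.

```bash
cat > log.py <<'E'
from station import telemetry; s=telemetry.get_state()
open("log.txt","a").write(" ".join(f"{v:.5f}" for k in("q","eef_pos","ee_rot") for v in s[k])+"\n"); print("q",s["q"].round(3),"F",s["force"].round(2))
E
python3 -m inch '1 0 0 5 0 0 0;1 0 0 10 0 0 0;1 0 2 15 0 0 0;1 0 7 21 0 0 0;1 3 13 27 0 0 0;1 6 19 29 0 0 0;1 9 23 29 0 0 0;1 9 23 29 0 0 0;1 9 23 29 0 0 0';python3 log.py
python3 -m inch '1 0 0 0 0 10 0;1 0 0 0 0 20 0;1 0 0 0 0 30 0;1 0 0 0 0 30 0';python3 log.py
python3 -m inch '1 0 0 0 10 0 0;1 0 0 0 20 0 0;1 0 0 0 30 0 0;1 0 0 0 30 0 0';python3 log.py
python3 -m inch '1 0 0 0 0 -10 0;1 0 0 0 0 -20 0;1 0 0 0 0 -30 0;1 0 0 0 0 -40 0;1 0 0 0 0 -40 0';python3 log.py
python3 -m inch '1 0 0 0 -10 0 0;1 0 0 0 -20 0 0;1 0 0 0 -30 0 0;1 0 0 0 -40 0 0;1 0 0 0 -50 0 0;1 0 0 0 -60 0 0;1 0 0 0 -60 0 0';python3 log.py; cat log.txt
```

```text
t: 10.12
eef_pos: [0.568, -0.1765, 0.3138]
ee_rot: [-3.141, -0.001, -1.931]
force: [0.2, 0.1, -0.2]
width: 0.0877
q [ 2.800e-02  1.830e-01 -3.100e-02  1.000e-03 -1.356e+00  1.183e+00] F [ 0.2   0.11 -0.18]
t: 10.62
eef_pos: [0.5685, -0.1766, 0.3061]
ee_rot: [2.631, -0.181, -1.884]
force: [-0.1, -0.3, -1.3]
width: 0.0879
q [ 0.02   0.529  0.344 -0.011 -1.924  1.19 ] F [-0.12 -0.27 -1.26]
t: 11.12
eef_pos: [0.5676, -0.1797, 0.3052]
ee_rot: [2.467, 0.319, -1.901]
force: [-1.0, -0.6, -0.4]
width: 0.0875
q [-0.21   0.635  0.582 -0.391 -2.153  1.454] F [-0.99 -0.61 -0.4 ]
t: 11.75
eef_pos: [0.5653, -0.1803, 0.3089]
ee_rot: [-3.065, 0.451, -1.607]
force: [0.3, 0.0, 0.8]
width: 0.0877
q [-0.298  0.261  0.158 -0.455 -1.516  1.851] F [0.29 0.03 0.77]
t: 12.62
eef_pos: [0.5652, -0.1784, 0.3076]
ee_rot: [-3.03, -0.601, -1.604]
force: [0.9, 0.3, 0.5]
width: 0.0878
q [ 0.356  0.11  -0.523  0.659 -1.164  0.878] F [0.95 0.3  0.5 ]
0.02783 0.18341 -0.03115 0.00122 -1.35590 1.18254 0.56800 -0.17651 0.31379 -3.14083 -0.00097 -1.93096
0.01974 0.52905 0.34371 -0.01135 -1.92425 1.18976 0.56852 -0.17658 0.30612 2.63128 -0.18145 -1.88366
-0.21049 0.63485 0.58162 -0.39052 -2.15341 1.45448 0.56758 -0.17975 0.30518 2.46731 0.31882 -1.90135
-0.29820 0.26124 0.15778 -0.45541 -1.51613 1.85135 0.56531 -0.18027 0.30888 -3.06493 0.45050 -1.60748
0.35605 0.10996 -0.52265 0.65891 -1.16425 0.87764 0.56522 -0.17841 0.30757 -3.03011 -0.60129 -1.60405
```

```bash
cat > kin.py <<'E'
import numpy as np, itertools, json
from scipy.spatial.transform import Rotation as Ro
from scipy.optimize import least_squares
LO=np.array([-3.07,-1.43,-1.02,-3.03,-3.05,-3.03]);HI=np.array([3.07,2.12,1.25,1.67,0,3.03])
def fk(q,p):
    s4,s6=p[0],p[1]; r0,d,z0,a,ao,b,bo,L=p[2:10]; C=Ro.from_rotvec(p[10:13])
    E=lambda ax,v:Ro.from_euler(ax,v)
    R1=E('z',q[0]);R2=R1*E('y',q[1]);R3=R1*E('y',q[1]-q[2])
    R=R3*E('x',s4*q[3])*E('y',-q[4])*E('x',s6*q[5])
    x=R1.apply([r0,-d,z0])+R2.apply([ao,0,a])+R3.apply([b,0,bo])+R.apply([L,0,0])
    return x,R*C
def err(q,p,x,R):
    X,Q=fk(q,p); return np.r_[(X-x)*10,(Q.inv()*R).as_rotvec()]
def load():
    return json.load(open("kin.json"))
def ik(p,x,R,q0):
    best=None
    for k in range(12):
        g=np.array(q0) if k==0 else np.random.default_rng(k).uniform(LO,HI)
        if k and k<6: g[:3]=q0[:3]
        r=least_squares(err,np.clip(g,LO+.01,HI-.01),bounds=(LO,HI),args=(p,x,R))
        c=(r.cost>1e-6,np.abs(r.x-q0).max())
        if best is None or c<best[0]: best=(c,r.x,r.cost)
    return best[1],best[2]
if __name__=="__main__":
    D=np.loadtxt("log.txt"); D=np.vstack([D,[1.493,.359,.012,0,-1.224,-.288,.241,.63,.227,-3.141,-.002,-1.937],[1.04169,.213466,-.121399,-.00019,-1.236133,.164332,.450808,.391144,.256311,3.14138,-.00017,-1.93563]])
    best=None
    for s in itertools.product((1,-1),(1,-1)):
        for c in ([0,1.57,0],[1.2,1.2,1.2],[-1.2,1.2,-1.2],[1.57,0,0],[0,1.57,2],[2.2,0,2.2]):
            f=lambda v:np.concatenate([err(r[:6],np.r_[s,v],r[6:9],Ro.from_euler('xyz',r[9:12])) for r in D])
            r=least_squares(f,np.r_[.02,.19,.15,.6,0,.44,0,.3,c])
            if best is None or r.cost<best[0]: best=(r.cost,list(s)+list(r.x),f(r.x))
    print(best[0],np.round(best[1],4),abs(best[2]).max()); json.dump([float(v) for v in best[1]],open("kin.json","w"))
E
python3 kin.py
```

```text
0.1875089065772042 [-1.0000e+00 -1.0000e+00  3.7420e-01  1.8040e-01  1.0540e-01  5.5710e-01
 -3.6600e-02  1.2280e-01  4.5000e-03  3.5400e-01  1.0000e-04  1.5711e+00
 -0.0000e+00] 0.29708643939643453
```

```bash
python3 - <<'E'
from kin import *
p=load();D=np.loadtxt("log.txt")
for r in D:
    X,Q=fk(r[:6],p); print((X-r[6:9]).round(4),(Q.inv()*Ro.from_euler('xyz',r[9:12])).as_rotvec().round(4))
E=lambda ax,v:Ro.from_euler(ax,v)
# linear position fit with all offset vectors in every frame
A=[];B=[]
for r in D:
    q=r[:6];Q=Ro.from_euler('xyz',r[9:12]);R1=E('z',q[0]);R2=R1*E('y',q[1]);R3=R1*E('y',q[1]-q[2]);R4=R3*E('x',-q[3]);R5=R4*E('y',-q[4])
    A.append(np.hstack([R.as_matrix() for R in(R1,R2,R3,R4,R5)]));B.append(r[6:9])
A=np.vstack(A);B=np.concatenate(B)
x=np.linalg.lstsq(A,B,rcond=1e-3)[0];print(x.reshape(5,3).round(3),np.abs(A@x-B).max())
E
```

```text
[-0.0023  0.0113 -0.0297] [-0.0001 -0.0003 -0.0001]
[-0.0015  0.0111 -0.0234] [-0.0001 -0.0003 -0.    ]
[-0.0058 -0.0097  0.0058] [-0.0001 -0.0003 -0.0001]
[-0.007  -0.0175  0.0182] [-0.0001 -0.0003 -0.0001]
[-0.0003 -0.0164 -0.0035] [-0.0001 -0.0003 -0.0001]
[[-0.     0.     0.199]
 [ 0.     0.     0.602]
 [ 0.232  0.     0.   ]
 [ 0.232 -0.096 -0.   ]
 [ 0.378 -0.096 -0.   ]] 4.9156075151435275e-06
```

```bash
python3 - <<'E'
s=open("kin.py").read()
a=s.index("    R=R3*E");b=s.index("def err")
s=s[:a]+"""    R4=R3*E('x',s4*q[3]);R=R4*E('y',-q[4])*E('x',s6*q[5])
    W=R1.apply([0,0,.199])+R2.apply([0,0,.602])+R3.apply([.464,0,0])
    global pts; pts=[W,W+R4.apply([0,-.1914,0])]
    return pts[1]+R.apply([.378,0,0]),R*C
def tool(az,down,spin=0):
    # tool pointing azimuth az, 'down' deg below horizontal, jaws horizontal; spin=180 flips jaws
    a,d=np.radians([az,down]); z=np.array([np.cos(d)*np.cos(a),np.cos(d)*np.sin(a),-np.sin(d)]); x=np.array([-np.sin(a),np.cos(a),0])*(-1 if spin else 1)
    return Ro.from_matrix(np.c_[x,np.cross(z,x),z])
"""+s[b:s.index("if __name__")]
open("kin.py","w").write(s)
from kin import *; import kin
p=load();D=np.loadtxt("log.txt");print(max(np.abs(err(r[:6],p,r[6:9],Ro.from_euler('xyz',r[9:12]))).max() for r in D))
np.set_printoptions(precision=2,suppress=True)
def sols(x,R,n=40):
    out=[];rg=np.random.default_rng(0)
    for k in range(n):
        r=least_squares(err,rg.uniform(LO,HI),bounds=(LO,HI),args=(p,x,R))
        if r.cost<1e-7 and not any(np.abs(r.x-o[0]).max()<.05 for o in out):
            fk(r.x,p); out.append((r.x,[kin.pts[0][2],kin.pts[1][2]]))
    return out
g=np.array([.645,-.024,.078])
for down in (10,30,50):
  for az in (-40,-20,0,20,40,60):
    R=tool(az,down); x=g+.019*R.as_matrix()[:,2]
    for q,w in sols(x,R,25): print(down,az,q,np.round(w,2))
E
```

```text
0.00753254605121656
10 0 [-0.64  0.94 -0.91 -2.51 -1.63  1.74] [0.11 0.14]
10 20 [-0.7   0.78 -0.63 -2.06 -1.32  1.43] [0.17 0.14]
10 40 [-0.64  0.75 -0.35 -1.7  -1.31  1.1 ] [0.23 0.14]
10 60 [-0.57  0.79 -0.1  -1.43 -1.46  0.89] [0.26 0.14]
30 0 [-0.54  0.47 -0.79 -2.47 -0.79  1.35] [0.29 0.26]
30 20 [-0.49  0.44 -0.52 -1.85 -0.74  0.88] [0.36 0.26]
30 40 [-0.46  0.5  -0.32 -1.47 -0.92  0.68] [0.39 0.26]
30 60 [-0.42  0.59 -0.13 -1.22 -1.16  0.62] [0.39 0.26]
50 20 [ 0.04  0.3  -0.43 -0.89 -0.25 -0.46] [0.46 0.35]
50 40 [-0.13  0.37 -0.29 -0.95 -0.62 -0.03] [0.48 0.35]
50 60 [-0.19  0.46 -0.15 -0.88 -0.91  0.2 ] [0.47 0.35]
```

```bash
cat >> kin.py <<'E'
def rows(R0,x0,way):
    """shifts (cm) and rotvecs (deg) of waypoints from a start pose"""
    for x,R in way: print(np.round((x-x0)*100,1),np.round(np.degrees((R*R0.inv()).as_rotvec()),1))
def path(p,q,way,n=8):
    """track waypoints with local IK, report joints, extremes"""
    x,R=fk(q,p)
    from scipy.spatial.transform import Slerp
    for X,Q in way:
        S=Slerp([0,1],Ro.concatenate([R,Q]))
        for k in range(1,n+1):
            r=least_squares(err,np.clip(q,LO+1e-3,HI-1e-3),bounds=(LO,HI),args=(p,x+(X-x)*k/n,S(k/n))); dq=np.abs(r.x-q).max(); q=r.x
            if r.cost>1e-6 or dq>.5: print("  !",k,r.cost.round(5),dq.round(2),q.round(2))
        x,R=X,Q; fk(q,p); print(q.round(2),"wrist z",np.round([w[2] for w in pts],2))
    return q
def tcp(g,R): return np.array(g)+.019*R.as_matrix()[:,2]
E
python3 - <<'E'
from kin import *
p=load();q=np.loadtxt("log.txt")[-1][:6]
for spin in (0,180):
    print("spin",spin)
    T=lambda g,az,dn:(tcp(g,tool(az,dn,spin)),tool(az,dn,spin))
    for tin,psi,slot in (((.49,.072,.028),5.5,(.645,.17,.085)),((.47,-.045,.028),17,(.645,-.02,.085)),((.47,-.18,.028),13,(.645,-.22,.085)),((.47,.187,.028),-12,(.645,.17,.085))):
        print(tin); s=np.array(slot)
        path(p,q,[T((.5,0,.4),0,90),T(np.add(tin,[0,0,.1]),psi,135),T(tin,psi,135),T((.55,s[1],.2),20,135),T((.55,s[1],.2),25,90),T(s+[0,0,.1],25,45),T(s,25,45)])
E
```

```text
spin 0
(0.49, 0.072, 0.028)
  ! 5 3e-05 0.49 [ 0.43 -0.16 -0.45  0.29 -1.06  3.03]
  ! 6 0.03715 0.16 [ 0.58 -0.21 -0.56  0.45 -1.07  3.03]
  ! 7 0.14595 0.15 [ 0.72 -0.26 -0.68  0.6  -1.07  3.03]
  ! 8 0.32893 0.14 [ 0.85 -0.32 -0.8   0.74 -1.07  3.03]
[ 0.85 -0.32 -0.8   0.74 -1.07  3.03] wrist z [0.56 0.67]
  ! 1 0.36282 0.04 [ 0.86 -0.28 -0.81  0.71 -1.05  3.03]
  ! 2 0.39987 0.05 [ 0.86 -0.23 -0.82  0.68 -1.02  3.03]
  ! 3 0.44024 0.05 [ 0.86 -0.18 -0.84  0.65 -0.99  3.03]
  ! 4 0.48409 0.05 [ 0.86 -0.12 -0.85  0.63 -0.94  3.03]
  ! 5 0.53153 0.06 [ 0.85 -0.07 -0.87  0.62 -0.89  3.03]
  ! 6 0.58259 0.06 [ 0.85 -0.01 -0.9   0.62 -0.83  3.03]
  ! 7 0.63703 0.08 [ 0.84  0.04 -0.93  0.64 -0.75  3.03]
  ! 8 0.69397 0.11 [ 0.82  0.09 -0.98  0.7  -0.64  3.03]
[ 0.82  0.09 -0.98  0.7  -0.64  3.03] wrist z [0.39 0.45]
  ! 1 0.67569 0.07 [ 0.78  0.1  -1.02  0.76 -0.57  3.03]
  ! 2 0.65698 0.03 [ 0.77  0.13 -1.02  0.77 -0.55  3.03]
  ! 3 0.63852 0.03 [ 0.76  0.16 -1.02  0.78 -0.53  3.03]
  ! 4 0.62024 0.03 [ 0.75  0.19 -1.02  0.79 -0.52  3.03]
  ! 5 0.60209 0.03 [ 0.73  0.22 -1.02  0.8  -0
[... 15141 characters left out ...]
 wrist z [0.56 0.56]
  ! 6 0.0001 0.51 [ 0.49  0.1  -0.87  0.78 -0.03  0.74]
  ! 7 0.00227 0.5 [ 0.55  0.12 -0.77  0.29 -0.02  1.2 ]
  ! 8 0.00257 0.57 [ 0.53  0.14 -0.63 -0.27 -0.    1.77]
[ 0.53  0.14 -0.63 -0.27 -0.    1.77] wrist z [0.47 0.43]
  ! 1 0.00221 0.11 [ 0.53  0.16 -0.6  -0.37 -0.    1.88]
  ! 2 0.00179 0.1 [ 0.51  0.18 -0.58 -0.47 -0.    1.98]
  ! 3 0.00136 0.1 [ 0.5   0.2  -0.56 -0.56 -0.    2.08]
  ! 4 0.00093 0.09 [ 0.49  0.22 -0.54 -0.64 -0.    2.17]
  ! 5 0.00056 0.08 [ 0.48  0.24 -0.52 -0.71 -0.    2.26]
  ! 6 0.00026 0.08 [ 0.46  0.26 -0.51 -0.78 -0.    2.33]
  ! 7 7e-05 0.07 [ 0.45  0.28 -0.49 -0.84 -0.    2.41]
[ 0.44  0.3  -0.48 -0.9  -0.    2.48] wrist z [0.45 0.34]
```

```bash
python3 - <<'E'
from kin import *
from station import telemetry
p=load();s=telemetry.get_state();R0=Ro.from_euler('xyz',s["ee_rot"]);x0=s["eef_pos"]
D=Ro.from_euler('xyz',[np.pi,0,np.radians(-100)])
rows(R0,x0,[(np.array([.47,.0,.42]),D)])
q=path(p,s["q"],[(np.array([.47,.0,.42]),D)]+[(np.array([.47,.0,.42]),Ro.from_euler('xyz',[np.pi,0,np.radians(y)])) for y in(-140,-180,-220,-260,-270)])
T=lambda g,az,dn:(tcp(g,tool(az,dn)),tool(az,dn))
for tin,psi,slot,az in (((.49,.072,.028),5.5,(.645,.17,.085),45),((.47,-.045,.028),17,(.645,-.02,.085),30),((.47,-.18,.028),13,(.645,-.22,.085),25),((.47,.187,.028),-12,(.645,.17,.085),45)):
    print(tin); s=np.array(slot)
    path(p,q,[T(np.add(tin,[0,0,.1]),psi,135),T(tin,psi,135),T((.55,s[1],.2),az,135),T((.55,s[1],.2),az,90),T(s+[0,0,.1],az,45),T(s,az,45)])
E
```

```text
[-9.5 17.8 11.2] [34.9  2.6 -9.8]
[ 0.42 -0.06 -0.06 -0.   -1.57  0.98] wrist z [0.8 0.8]
[ 0.42 -0.06 -0.06 -0.   -1.57  0.28] wrist z [0.8 0.8]
[ 0.42 -0.06 -0.06  0.   -1.57 -0.42] wrist z [0.8 0.8]
[ 0.42 -0.06 -0.06  0.   -1.57 -1.12] wrist z [0.8 0.8]
[ 0.42 -0.06 -0.06  0.   -1.57 -1.82] wrist z [0.8 0.8]
[ 0.42 -0.06 -0.06  0.   -1.57 -1.99] wrist z [0.8 0.8]
(0.49, 0.072, 0.028)
[ 0.38  0.65  0.05 -0.2  -1.73 -1.81] wrist z [0.41 0.38]
[ 0.38  0.77 -0.   -0.2  -1.57 -1.78] wrist z [0.31 0.28]
[ 0.69  0.67  0.16  0.07 -1.84 -1.48] wrist z [0.44 0.45]
[ 0.64  0.23 -0.28  0.   -1.06 -1.42] wrist z [0.56 0.56]
[ 0.26  0.19 -0.32 -0.84 -0.5  -0.4 ] wrist z [0.56 0.44]
[ 0.15  0.35 -0.33 -1.14 -0.48 -0.  ] wrist z [0.47 0.34]
(0.47, -0.045, 0.028)
[ 0.31  0.61 -0.12 -0.01 -1.62 -1.58] wrist z [0.38 0.38]
[ 0.31  0.73 -0.17 -0.01 -1.45 -1.58] wrist z [0.28 0.28]
[ 0.39  0.62  0.06  0.1  -1.78 -1.45] wrist z [0.44 0.45]
[ 0.32  0.19 -0.33  0.   -1.05 -1.37] wrist z [0.56 0.56]
[-0.05  0.16 -0.35 -0.87 -0.53 -0.35] wrist z [0.57 0.44]
[-0.16  0.33 -0.36 -1.15 -0.51  0.05] wrist z [0.47 0.34]
(0.47, -0.18, 0.028)
[ 0.1   0.63 -0.13  0.09 -1.6  -1.48] wrist z [0.37 0.38]
[ 0.1   0.75 -0.18  0.09 -1.43 -1.49] wrist z [0.27 0.28]
[ 0.09  0.64  0.03  0.24 -1.71 -1.29] wrist z [0.42 0.45]
[-0.05  0.26 -0.24  0.   -1.07 -1.08] wrist z [0.56 0.56]
[-0.44  0.28 -0.18 -0.9  -0.77 -0.13] wrist z [0.57 0.44]
[-0.49  0.42 -0.22 -1.06 -0.7   0.12] wrist z [0.47 0.34]
(0.47, 0.187, 0.028)
[ 0.42  0.62  0.09 -0.44 -1.7  -2.11] wrist z [0.45 0.38]
[ 0.42  0.74  0.04 -0.43 -1.55 -2.04] wrist z [0.34 0.28]
[ 0.69  0.67  0.16  0.07 -1.84 -1.48] wrist z [0.44 0.45]
[ 0.64  0.23 -0.28  0.   -1.06 -1.42] wrist z [0.56 0.56]
[ 0.26  0.19 -0.32 -0.84 -0.5  -0.4 ] wrist z [0.56 0.44]
[ 0.15  0.35 -0.33 -1.14 -0.48 -0.  ] wrist z [0.47 0.34]
```

The model now fits exactly, and the spin-0 wrist branch is smooth for every slot. I'll move to a tool-down viewing pose and flip the wrist.

```bash
python3 -m inch '1 -2.5 4.5 3 9 0.7 -2.5;1 -5 9 6 18 1.3 -5;1 -7 13 9 26 2 -7;1 -9.5 17.8 11 34.9 2.6 -9.8;1 -9.5 17.8 11 34.9 2.6 -9.8'
python3 -m inch '1 0 0 0 0 0 -10;1 0 0 0 0 0 -20;1 0 0 0 0 0 -30;1 0 0 0 0 0 -40;1 0 0 0 0 0 -50;1 0 0 0 0 0 -60;1 0 0 0 0 0 -70;1 0 0 0 0 0 -80;1 0 0 0 0 0 -80'
python3 -m inch '1 0 0 0 0 0 -10;1 0 0 0 0 0 -20;1 0 0 0 0 0 -30;1 0 0 0 0 0 -40;1 0 0 0 0 0 -50;1 0 0 0 0 0 -60;1 0 0 0 0 0 -70;1 0 0 0 0 0 -80;1 0 0 0 0 0 -90;1 0 0 0 0 0 -90'
cat > fit.py <<'E'
from h import *
from scipy.optimize import minimize
def tinpts(x,y,psi):
    P=[(a,b,c) for a in(0,.095) for b in(-.0225,.0225) for c in(0,.045)]
    P+=[(a,.013*np.cos(t),.0225+.013*np.sin(t)) for a in(.095,.107) for t in np.arange(0,6.28,.5)]
    P=np.array(P);c,s=np.cos(psi),np.sin(psi)
    return np.c_[x+c*P[:,0]-s*P[:,1],y+s*P[:,0]+c*P[:,1],P[:,2]]
def proj(f,X):
    C=X@np.array(f["R"]).T+f["t"]; return np.c_[f["fx"]*C[:,0]/C[:,2]+f["cx"],f["fy"]*C[:,1]/C[:,2]+f["cy"]]
def sil(f,v):
    m=np.zeros((480*2,640*2),np.uint8); u=proj(f,tinpts(*v))*2
    for i in(slice(0,8),slice(8,None)): cv2.fillConvexPoly(m,cv2.convexHull(u[i].astype(np.float32)).astype(np.int32),1)
    return m>0
def fit(f,mask):
    """lying tin (x,y of bottom centre, yaw deg) from its mask; last number is IoU"""
    M=cv2.resize(mask.astype(np.uint8),None,fx=2,fy=2)>0; best=None
    cx,cy,w,h,a=foot(f,mask,.022); 
    for da in(0,180):
        t=np.radians(a+da); v0=np.array([cx/1000-.053*np.cos(t),cy/1000-.053*np.sin(t),t])
        J=lambda u:-(lambda S:(S&M).sum()/(S|M).sum())(sil(f,v0+u*[.01,.01,.1]))
        r=minimize(J,np.zeros(3),method="Nelder-Mead",options=dict(initial_simplex=np.array([[0,0,0],[1,0,0],[0,1,0],[0,0,1.]]),xatol=.02,fatol=1e-3))
        if best is None or r.fun<best[0]: best=(r.fun,v0+r.x*[.01,.01,.1])
    v=best[1]; return np.r_[v[:2].round(4),(np.degrees(v[2])+180)%360-180,-best[0]].round(4)
def tins(cam,f=None):
    f=f or grab_frame(cam); out=[]
    for d in regions_of(cam,"tin1"):
        col=f["pixels"][d["pixels"]].astype(float); sat=np.median(col.max(1)-col.min(1))
        if sat<60: out.append((round(d["p"],2),*fit(f,d["pixels"])))
    return f,out
E
python3 - <<'E'
from fit import *
for c in("top","wrist"):
    f,o=tins(c); print(c,*o,sep="\n")
    save(f,"v_"+c)
E
```

```text
t: 13.25
eef_pos: [0.4709, 0.0007, 0.4221]
ee_rot: [-3.135, 0.007, -1.746]
force: [1.1, -0.7, 0.4]
width: 0.0877
t: 14.38
eef_pos: [0.4712, 0.0003, 0.4216]
ee_rot: [-3.134, 0.007, -3.141]
force: [0.1, -0.7, -0.0]
width: 0.0875
t: 15.62
eef_pos: [0.4714, 0.0001, 0.4213]
ee_rot: [-3.133, 0.007, 1.576]
force: [0.1, 0.2, -0.7]
width: 0.0874
top
(0.94, np.float64(0.4093), np.float64(-0.2385), np.float64(11.828), np.float64(0.9348))
(0.67, np.float64(0.4029), np.float64(-0.0655), np.float64(16.698), np.float64(0.8964))
(0.66, np.float64(0.4024), np.float64(0.2001), np.float64(-13.5522), np.float64(0.6917))
(0.55, np.float64(0.4152), np.float64(0.0593), np.float64(9.1742), np.float64(0.6316))
wrist
(0.96, np.float64(0.2873), np.float64(-0.4172), np.float64(-100.3533), np.float64(0.9073))
(0.89, np.float64(0.411), np.float64(-0.2375), np.float64(12.1287), np.float64(0.9586))
(0.87, np.float64(0.4054), np.float64(0.2025), np.float64(-12.8939), np.float64(0.9571))
(0.73, np.float64(0.24), np.float64(-0.289), np.float64(137.7508), np.float64(0.8975))
(0.61, np.float64(0.4035), np.float64(-0.0626), np.float64(15.5052), np.float64(0.9565))
(0.6, np.float64(0.4265), np.float64(0.0658), np.float64(7.3109), np.float64(0.967))
```

View pics/v_wrist.png

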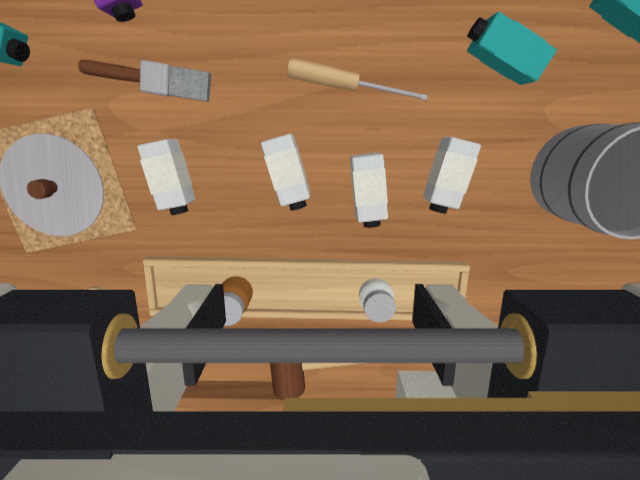

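Picture 5 (robot at the top of the frame): the lid lies flat on the pad at (50,190). The four white tins are at (166,177), (285,172), (370,190) and (452,175) with their caps towards the lane, and the teal and purple look-alikes are elsewhere. The tin near the pad has been knocked by about 3 cm, to (0.411,-0.2375). I'll start with the tin at (0.4265,0.0658).

```bash
cat > plan.py <<'E'
from kin import *; from station import telemetry
import sys
def plan(way,p=load()):
    s=telemetry.get_state();R0=Ro.from_euler('xyz',s["ee_rot"])
    W=[(tcp(g,tool(az,dn)),tool(az,dn)) for g,az,dn in way]
    rows(R0,s["eef_pos"],W); path(p,s["q"],W)
def grasp(x,y,psi,h=.075):
    c=np.array([x,y])+h*np.array([np.cos(np.radians(psi)),np.sin(np.radians(psi))]); return c
E
python3 - <<'E'
from plan import *
from station import grab_frame
c=grasp(.4265,.0658,7.3);print(c)
plan([((*c,.13),7.3,135),((*c,.028),7.3,135)])
f=grab_frame("wrist");s=telemetry.get_state();print("cam in tool",Ro.from_euler('xyz',s["ee_rot"]).inv().apply(-np.array(f["R"]).T@f["t"]-s["eef_pos"]).round(3))
E
```

```text
[0.50089208 0.07532985]
[  1.6   7.3 -30.5] [-2.6 44.5  6.5]
[  1.6   7.3 -40.7] [-2.6 44.5  6.5]
[ 0.39  0.67  0.07 -0.19 -1.74 -1.79] wrist z [0.41 0.38]
[ 0.39  0.78  0.02 -0.19 -1.58 -1.76] wrist z [0.31 0.28]
cam in tool [-0.    -0.079 -0.159]
```

```bash
python3 -m inch '1 0.3 1.5 -6 -0.5 9 1.3;1 0.6 3 -12 -1 18 2.6;1 1 4.5 -18 -1.6 27 3.9;1 1.3 6 -24 -2.1 36 5.2;1 1.6 7.3 -30 -2.6 44.5 6.5;1 1.6 7.3 -30.5 -2.6 44.5 6.5;1 1.6 7.3 -35 -2.6 44.5 6.5;1 1.6 7.3 -39 -2.6 44.5 6.5;1 1.6 7.3 -40.7 -2.6 44.5 6.5;1 1.6 7.3 -40.7 -2.6 44.5 6.5'
python3 log.py
python3 - <<'E'
from h import *
f=grab_frame("wrist");save(f,"g1",None,1)
E
```

```text
t: 17.12
eef_pos: [0.4878, 0.0733, 0.0163]
ee_rot: [-2.359, 0.0, 1.698]
force: [-0.7, -0.9, 0.9]
width: 0.0877
q [ 0.392  0.778  0.024 -0.186 -1.582 -1.763] F [-0.73 -0.95  0.86]
```

View pics/g1.png

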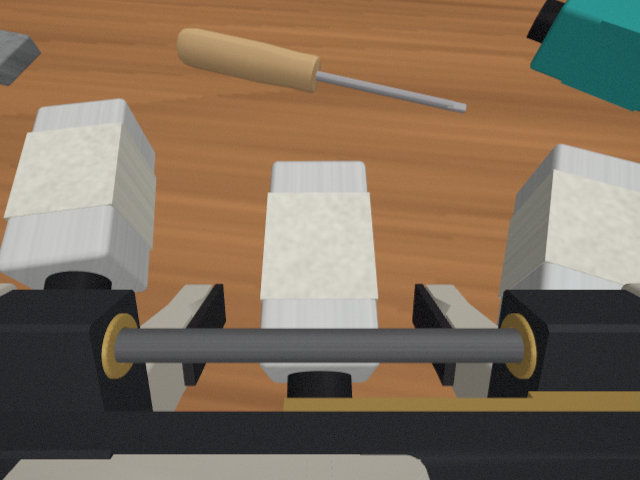

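Picture 6 is the close check: a white tin with a paper band at (318,270) and its cap at (320,385), centred between the open fingers. I'll grip, lift and weigh it.

```bash
python3 -m inch '0 0 0 0 0 0 0;0 0 0 0 0 0 0;0 0 0 0 0 0 0;0 0 0 0 0 0 0;0 0 0 0 0 0 0' 60
python3 -m inch '0 0 0 1 0 0 0;0 0 0 4 0 0 0;0 0 0 8 0 0 0;0 0 0 12 0 0 0;0 0 0 12 0 0 0;0 0 0 12 0 0 0;0 0 0 12 0 0 0'; python3 log.py
```

```text
t: 17.8
eef_pos: [0.4883, 0.0734, 0.0168]
ee_rot: [-2.36, 0.0, 1.698]
force: [-0.2, -0.3, 0.5]
width: 0.0446
t: 18.68
eef_pos: [0.4876, 0.0733, 0.1356]
ee_rot: [-2.357, 0.001, 1.698]
force: [0.1, 0.3, -5.3]
width: 0.0448
q [ 0.392  0.646  0.088 -0.19  -1.776 -1.8  ] F [ 0.07  0.33 -5.34]
```

Full (about 5.3 N). Before placing it I'll measure the lane and jars.

```bash
python3 - <<'E'
from h import *
f=grab_frame("top")
im=cv2.imread("pics/top0.png")
for n,u in dict(L=(230,163),R=(577,165),far=(403,133),near=(403,197),nl=(230,198),nr=(577,199),fl=(231,130),fr=(576,136)).items():
    print(n,ray(f,(u[0]/1.7+70,u[1]/1.7+90),.018).round(3))
for n,u,z in (("jar2",(325,148),.068),("jar1",(483,149),.084)): print(n,ray(f,(u[0]/1.7+70,u[1]/1.7+90),z).round(3))
for c in("top","scene"):
    if c=="scene": f=grab_frame(c)
    for n in("jar1","lane"): print(c,n,[(round(d["p"],2),ray(f,d["location"],.008 if n=="jar1" else 0).round(3)) for d in pinpoint(c,n)])
E
```

```text
L [0.645 0.237 0.018]
R [ 0.644 -0.288  0.018]
far [ 0.693 -0.024  0.018]
near [ 0.594 -0.024  0.018]
nl [0.591 0.236 0.018]
nr [ 0.592 -0.287  0.018]
fl [0.696 0.237 0.018]
fr [ 0.689 -0.287  0.018]
jar2 [0.656 0.09  0.068]
jar1 [ 0.652 -0.139  0.084]
top jar1 [(0.98, array([ 0.647, -0.14 ,  0.008]))]
top lane [(0.8, array([ 0.64 , -0.025,  0.   ]))]
scene jar1 [(0.92, array([ 0.647, -0.138,  0.008])), (0.66, array([0.662, 0.089, 0.008]))]
scene lane [(0.64, array([ 0.654, -0.025, -0.   ]))]
```

```bash
cat >> plan.py <<'E'
def place(slot,az,psi,h=.075,off=.0077,floor=.008,q=None):
    """rows: call A (from here): yaw to az over a spot near slot; call B (from A end): tilt to upright above; call C: down"""
    s=telemetry.get_state();p=load();a=np.radians(az);u=np.array([np.cos(a),np.sin(a),0])
    g=np.array([*slot,floor+h])-off*u; over=np.array([.56,g[1]-.03,.22])
    W=[(tcp(o,tool(az,d)),tool(az,d)) for o,d in((over,135),(g+[0,0,.09],45),(g+[0,0,.0],45))]
    R0=Ro.from_euler('xyz',s["ee_rot"]);x0=s["eef_pos"]
    for n,w in zip("ABC",W): print(n,end=" ");rows(R0,x0,[w]);x0,R0=w
    path(p,s["q"],W); print("final TCP",W[2][0].round(4))
E
python3 -c "
from plan import *
place((.643,.1725),45,7.3)"
```

```text
A [6.2 5.4 7. ] [-0.   0.2 37.7]
B [ 9.7  4.9 -4.7] [ 63.6 -63.6   0. ]
C [ 0.  0. -9.] [0. 0. 0.]
[ 0.64  0.65  0.15  0.1  -1.85 -1.44] wrist z [0.46 0.47]
  ! 8 0.0 0.52 [ 0.24  0.2  -0.34 -0.88 -0.49 -0.35]
[ 0.24  0.2  -0.34 -0.88 -0.49 -0.35] wrist z [0.55 0.43]
[ 0.14  0.34 -0.34 -1.15 -0.48  0.02] wrist z [0.47 0.34]
final TCP [0.6471 0.1766 0.0696]
```

```bash
python3 -m inch '0 1.5 1.4 2 0 0 9.4;0 3 2.7 4 0 0 18.8;0 4.6 4 6 0 0 28.2;0 6.2 5.4 7 0 0 37.7;0 6.2 5.4 7 0 0 37.7'
python3 -m inch '0 0.5 0.5 0 6.4 -6.4 0;0 1.5 1 0 12.7 -12.7 0;0 2.5 1.5 0 19.1 -19.1 0;0 3.5 2 -0.5 25.4 -25.4 0;0 4.5 2.5 -1 31.8 -31.8 0;0 5.5 3 -1.5 38.2 -38.2 0;0 6.5 3.5 -2.5 44.5 -44.5 0;0 7.5 4 -3 50.9 -50.9 0;0 8.6 4.5 -4 57.2 -57.2 0;0 9.7 4.9 -4.7 63.6 -63.6 0;0 9.7 4.9 -4.7 63.6 -63.6 0;0 9.7 4.9 -4.7 63.6 -63.6 0'; python3 log.py
python3 - <<'E'
from h import *
f=grab_frame("scene");save(f,"p1",(150,160,470,400),2.4)
s=telemetry.get_state();print(((np.array([.6471,.1766,.0696])-s["eef_pos"])*100).round(2), s["ee_rot"])
from kin import *
print(tool(45,45).as_euler('xyz'))
E
```

```text
t: 19.6
eef_pos: [0.5502, 0.13, 0.2065]
ee_rot: [-2.36, 0.001, 2.362]
force: [-1.2, -0.1, -5.8]
width: 0.0446
t: 21.1
eef_pos: [0.6464, 0.177, 0.158]
ee_rot: [2.356, 0.002, 2.352]
force: [0.3, -0.3, -3.9]
width: 0.045
q [ 0.248  0.195 -0.341 -0.879 -0.484 -0.355] F [ 0.28 -0.31 -3.85]
[ 0.06 -0.06 -8.89] [2.35678066 0.00326476 2.3532043 ]
[2.35619449e+00 2.22044605e-16 2.35619449e+00]
```

View pics/p1.png

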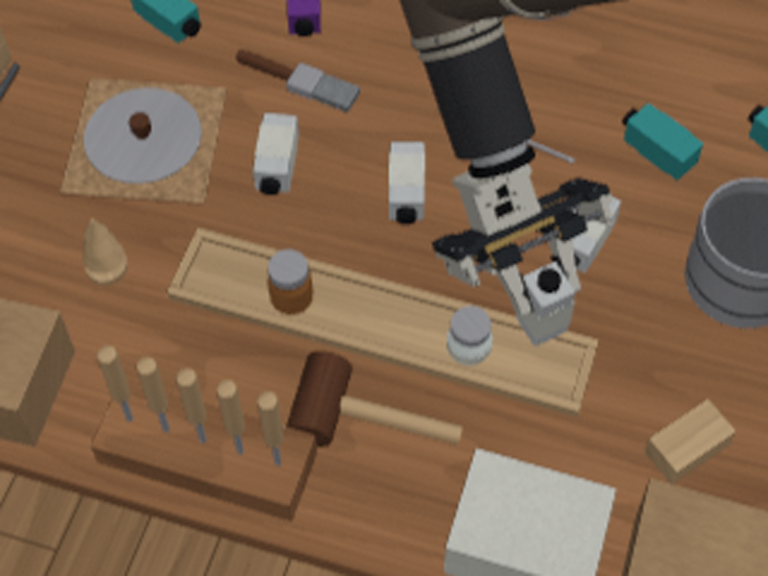

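Picture 7: the tin is upright over the left slot at (548,295), beside the clear jar at (470,335). I'll lower it.

```bash
python3 -m inch '0 0 0 -3 0 0 0;0 0.1 -0.1 -6 0 0 0;0 0.1 -0.1 -8 0 0 0;0 0.1 -0.1 -8.6 0 0 0;0 0.1 -0.1 -8.8 0 0 0;0 0.1 -0.1 -8.8 0 0 0'
python3 -m inch '0 0 0 -0.1 0 0 0;0 0 0 -0.2 0 0 0;0 0 0 -0.3 0 0 0;0 0 0 -0.3 0 0 0'
```

```text
t: 21.9
eef_pos: [0.6477, 0.1765, 0.0714]
ee_rot: [2.356, 0.004, 2.354]
force: [-0.0, 0.3, -5.0]
width: 0.0448
t: 22.4
eef_pos: [0.6482, 0.1768, 0.0705]
ee_rot: [2.354, 0.005, 2.355]
force: [-6.7, -3.6, 8.8]
width: 0.0446
```

```bash
python3 -m inch '0.72 0 0 0 0 0 0;0.72 0 0 0 0 0 0;0.72 0 0 0 0 0 0;0.72 0 0 0 0 0 0;0.72 -1 -1 1.4 0 0 0;0.72 -2.5 -2.5 3.5 0 0 0;0.72 -5 -5 7 0 0 0;0.8 -7 -7 10 0 0 0;1 -7 -7 12 0 0 0'; python3 log.py
python3 - <<'E'
from h import *
f=grab_frame("scene");save(f,"p2",(150,160,470,400),1.6)
E
```

```text
t: 23.52
eef_pos: [0.5769, 0.105, 0.1931]
ee_rot: [2.352, 0.007, 2.353]
force: [0.1, 0.6, -0.2]
width: 0.075
q [ 0.109  0.045 -0.426 -0.864 -0.615 -0.292] F [ 0.06  0.6  -0.18]
```

View pics/p2.png

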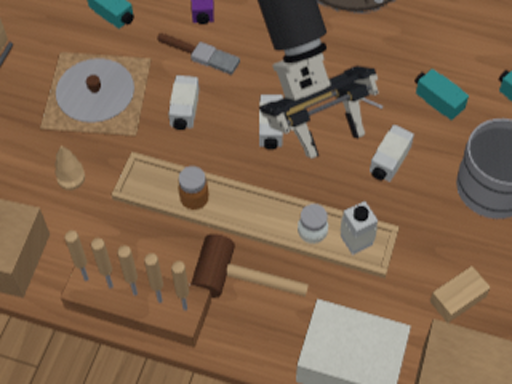

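Picture 8: the tin stands upright in the lane at (360,228), beside the clear jar at (313,223). I'll re-measure the remaining tins.

```bash
python3 - <<'E'
from fit import *
for c in("scene","top"):
    f,o=tins(c); print(c,*[tuple(map(float,x)) for x in o],sep="\n")
from plan import *
c=grasp(.4035,-.0626,15.5);print(c)
plan([((.54,.0,.30),45,90),((.50,-.03,.25),15.5,135),((*c,.13),15.5,135),((*c,.028),15.5,135)])
E
```

```text
scene
(0.93, 0.4109, -0.2371, 11.7778, 0.9358)
(0.75, 0.4261, -0.0592, 17.4199, 0.3393)
(0.61, 0.6599, 0.1848, -157.2065, 0.6523)
top
(0.9, 0.3908, 0.2026, -12.3161, 0.5476)
(0.84, 0.4109, -0.24, 12.5954, 0.9099)
(0.77, 0.6205, 0.1405, 45.7344, 0.4973)
[ 0.47577228 -0.04255712]
[ -3.8 -10.7   9. ] [-31.7  32.1  -0. ]
[ -9.1 -14.    4.6] [-45.6  78.7 -23.2]
[-11.5 -15.3  -7.4] [-45.6  78.7 -23.2]
[-11.5 -15.3 -17.6] [-45.6  78.7 -23.2]
[ 0.36  0.1  -0.2   0.   -1.27 -1.15] wrist z [0.66 0.66]
[ 0.31  0.54  0.07 -0.03 -1.89 -1.61] wrist z [0.51 0.5 ]
[ 0.3   0.61 -0.1  -0.02 -1.64 -1.6 ] wrist z [0.39 0.38]
[ 0.3   0.74 -0.15 -0.02 -1.47 -1.59] wrist z [0.28 0.28]
```

```bash
python3 -m inch '1 0 -1 3 -6.3 6.4 0;1 -1 -3 5 -12.7 12.8 0;1 -2 -5 7 -19 19.2 0;1 -3 -8 9 -25.4 25.6 0;1 -3.8 -10.7 9 -31.7 32.1 0;1 -3.8 -10.7 9 -31.7 32.1 0'
python3 -m inch '1 -3 -1.5 2 0 0 -10;1 -6 -2 4 0 0 -20;1 -8 -3 6 0 0 -30;1 -8 -3 6 0 0 -30'
python3 - <<'E'
from fit import *
f,o=tins("wrist"); print(*[tuple(map(float,x)) for x in o],sep="\n")
from plan import *
o=[x for x in o if abs(x[2]+.06)<.05 and x[4]>.8]
x,y,a=o[0][1:4] if o else (.4035,-.0626,15.5)
c=grasp(x,y,a);print(c,a)
plan([((*c,.13),a,135),((*c,.028),a,135)])
E
```

```text
t: 24.52
eef_pos: [0.5401, 0.0003, 0.2781]
ee_rot: [-3.138, -0.002, 2.357]
force: [-0.7, 0.8, -1.3]
width: 0.0877
t: 25.02
eef_pos: [0.4594, -0.0297, 0.3392]
ee_rot: [3.14, -0.004, 1.832]
force: [1.1, -0.5, -0.8]
width: 0.0872
(0.97, 0.4046, 0.2028, -13.4035, 0.97)
(0.92, 0.6572, 0.178, 42.6466, 0.4127)
(0.88, 0.4109, -0.2375, 12.2992, 0.9601)
(0.86, 0.4032, -0.0633, 16.5576, 0.9721)
[ 0.47509003 -0.04192657] 16.5576
[  0.2  -1.6 -22.1] [-12.5  43.1   1.4]
[  0.2  -1.6 -32.3] [-12.5  43.1   1.4]
[ 0.31  0.61 -0.11 -0.02 -1.64 -1.59] wrist z [0.39 0.38]
[ 0.31  0.74 -0.16 -0.02 -1.46 -1.59] wrist z [0.28 0.28]
```

```bash
python3 -m inch '1 0 -0.4 -5 -2.5 8.6 0.3;1 0 -0.8 -10 -5 17.2 0.6;1 0.1 -1.2 -15 -7.5 25.9 0.8;1 0.2 -1.6 -19 -10 34.5 1.1;1 0.2 -1.6 -22 -12.5 43.1 1.4;1 0.2 -1.6 -22.1 -12.5 43.1 1.4;1 0.2 -1.6 -27 -12.5 43.1 1.4;1 0.2 -1.6 -31 -12.5 43.1 1.4;1 0.2 -1.6 -32.3 -12.5 43.1 1.4;1 0.2 -1.6 -32.3 -12.5 43.1 1.4'
python3 -m inch '0 0 0 0 0 0 0;0 0 0 0 0 0 0;0 0 0 0 0 0 0;0 0 0 0 0 0 0;0 0 0 0 0 0 0' 60
python3 -m inch '0 0 0 1 0 0 0;0 0 0 4 0 0 0;0 0 0 8 0 0 0;0 0 0 12 0 0 0;0 0 0 12 0 0 0;0 0 0 12 0 0 0;0 0 0 12 0 0 0'; python3 log.py
python3 -c "
from plan import *
place((.643,-.019),30,16.5)"
```

```text
t: 26.38
eef_pos: [0.4621, -0.0453, 0.0153]
ee_rot: [-2.358, 0.0, 1.86]
force: [0.5, 0.1, 0.9]
width: 0.0876
t: 27.0
eef_pos: [0.4622, -0.0454, 0.0154]
ee_rot: [-2.358, 0.0, 1.861]
force: [-0.7, 1.1, 1.4]
width: 0.0446
t: 27.88
eef_pos: [0.4616, -0.0455, 0.1344]
ee_rot: [-2.356, -0.0, 1.86]
force: [-1.0, 0.6, -4.1]
width: 0.0447
q [ 0.313  0.592 -0.094 -0.017 -1.67  -1.589] F [-1.03  0.56 -4.07]
A [ 8.7 -1.4  7.2] [-0.  -0.  13.4]
B [10.   4.3 -4.7] [ 45.  -77.9   0. ]
C [ 0.  0. -9.] [0. 0. 0.]
[ 0.34  0.62  0.08  0.13 -1.81 -1.41] wrist z [0.45 0.47]
  ! 8 0.0 0.51 [-0.07  0.17 -0.36 -0.91 -0.53 -0.29]
[-0.07  0.17 -0.36 -0.91 -0.53 -0.29] wrist z [0.56 0.43]
[-0.17  0.33 -0.37 -1.17 -0.52  0.08] wrist z [0.47 0.34]
final TCP [ 0.648  -0.0161  0.0696]
```

Full (about 4 N). It goes in the middle slot.

```bash
python3 -m inch '0 2.5 -0.4 2 0 0 3.5;0 5 -0.8 4 0 0 7;0 7 -1.2 6 0 0 10.4;0 8.7 -1.4 7.2 0 0 13.4;0 8.7 -1.4 7.2 0 0 13.4'
python3 -m inch '0 0.5 0.4 0 4.5 -7.8 0;0 1.5 0.8 0 9 -15.6 0;0 2.5 1.2 0 13.5 -23.4 0;0 3.5 1.6 -0.5 18 -31.2 0;0 4.5 2 -1 22.5 -39 0;0 5.5 2.4 -1.5 27 -46.7 0;0 6.5 2.8 -2.5 31.5 -54.5 0;0 7.5 3.3 -3 36 -62.3 0;0 8.7 3.8 -4 40.5 -70.1 0;0 10 4.3 -4.7 45 -77.9 0;0 10 4.3 -4.7 45 -77.9 0;0 10 4.3 -4.7 45 -77.9 0'; python3 log.py
python3 - <<'E'
from h import *
s=telemetry.get_state();print(((np.array([.648,-.0161,.0696])-s["eef_pos"])*100).round(2), s["ee_rot"])
from kin import *
print(tool(30,45).as_euler('xyz'))
E
```

```text
t: 28.5
eef_pos: [0.5489, -0.059, 0.2054]
ee_rot: [-2.355, -0.0, 2.095]
force: [-0.0, 0.1, -5.2]
width: 0.0447
t: 30.0
eef_pos: [0.6468, -0.0171, 0.1557]
ee_rot: [2.362, -0.005, 2.092]
force: [0.5, -1.6, -4.9]
width: 0.0448
q [-0.075  0.177 -0.361 -0.902 -0.531 -0.295] F [ 0.45 -1.56 -4.88]
[ 0.12  0.1  -8.61] [ 2.36190086 -0.00468762  2.09190871]
[2.35619449e+00 2.22044605e-16 2.09439510e+00]
```

```bash
python3 -m inch '0 0 0 -3 0 0 0;0 0.1 0.1 -6 0 0 0;0 0.1 0.1 -8 0 0 0;0 0.1 0.1 -8.5 0 0 0;0 0.1 0.1 -8.5 0 0 0'
python3 -m inch '0 0 0 -0.1 0 0 0;0 0 0 -0.2 0 0 0;0 0 0 -0.3 0 0 0;0 0 0 -0.3 0 0 0'
```

```text
t: 30.62
eef_pos: [0.6468, -0.0159, 0.0702]
ee_rot: [2.364, -0.006, 2.093]
force: [0.2, 0.7, -4.8]
width: 0.0448
t: 31.12
eef_pos: [0.647, -0.0159, 0.07]
ee_rot: [2.362, -0.005, 2.094]
force: [-13.2, -3.7, 18.2]
width: 0.0446
```

```bash
python3 -m inch '0.72 0 0 0 0 0 0;0.72 0 0 0 0 0 0;0.72 0 0 0 0 0 0;0.72 0 0 0 0 0 0;0.72 -1.2 -0.7 1.4 0 0 0;0.72 -3 -1.8 3.5 0 0 0;0.72 -6 -3.5 7 0 0 0;0.8 -8.5 -5 10 0 0 0;1 -9 -5 13 0 0 0'; python3 log.py
python3 - <<'E'
from plan import *
plan([((.52,-.1,.35),15,90)])
E
```

```text
t: 32.25
eef_pos: [0.5551, -0.0673, 0.2016]
ee_rot: [2.362, -0.004, 2.092]
force: [0.8, 0.2, 0.6]
width: 0.0751
q [-0.215  0.007 -0.439 -0.849 -0.684 -0.278] F [0.8  0.24 0.58]
[-3.5 -3.3 12.9] [-17.3  41.3 -14. ]
[ 0.18  0.06 -0.13  0.   -1.37 -1.49] wrist z [0.71 0.71]
```

```bash
python3 -m inch '1 -0.7 -0.6 3 -3.5 8.3 -2.8;1 -1.4 -1.3 6 -7 16.6 -5.6;1 -2.1 -2 9 -10.5 25 -8.4;1 -2.8 -2.6 12 -14 33 -11.2;1 -3.5 -3.3 12.9 -17.3 41.3 -14;1 -3.5 -3.3 12.9 -17.3 41.3 -14'
python3 - <<'E'
from fit import *
f,o=tins("wrist"); print(*[tuple(map(float,x)) for x in o],sep="\n");save(f,"w3")
from plan import *
x,y,a=[x for x in o if x[2]<-.15 and .35<x[1]<.5 and x[4]>.8][0][1:4]
c=grasp(x,y,a);print(c,a)
plan([((*c,.13),a,135),((*c,.028),a,135)])
E
```

```text
t: 33.0
eef_pos: [0.5202, -0.1007, 0.333]
ee_rot: [-3.141, 0.003, 1.831]
force: [-0.4, 0.5, -0.9]
width: 0.0878
(0.88, 0.4051, 0.2029, -13.0445, 0.958)
(0.82, 0.6132, 0.1412, 53.545, 0.0829)
(0.76, 0.6126, -0.0365, 32.7601, 0.6725)
(0.67, 0.4104, -0.2368, 11.7435, 0.9695)
[ 0.48383014 -0.2215352 ] 11.7435
[ -5.  -12.4 -21.4] [-10.3  43.6  -3.1]
[ -5.  -12.4 -31.6] [-10.3  43.6  -3.1]
[ 0.03  0.65 -0.08  0.13 -1.61 -1.44] wrist z [0.37 0.38]
[ 0.03  0.77 -0.13  0.13 -1.45 -1.46] wrist z [0.27 0.28]
```

View pics/w3.png

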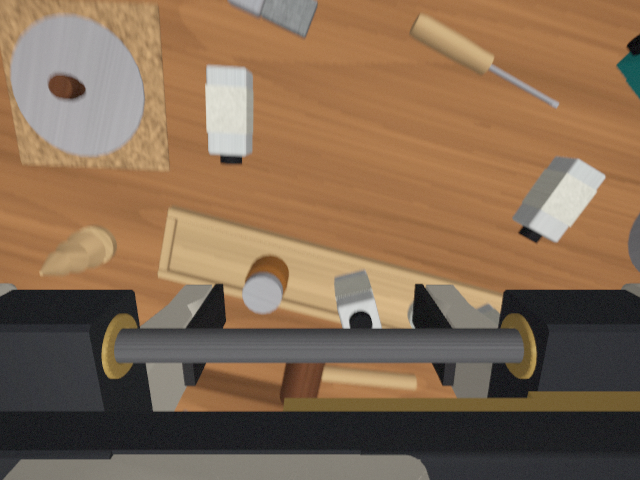

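Picture 9: the second tin stands upright in the middle slot at (357,305) and the amber jar at (265,285) is fine. The next tin is at (230,112), clear of the lid on the pad.

```bash
python3 -m inch '1 -1 -2.5 -5 -2 8.7 -0.6;1 -2 -5 -10 -4 17.4 -1.2;1 -3 -7.5 -15 -6 26 -1.8;1 -4 -10 -18 -8 35 -2.5;1 -5 -12.4 -21.4 -10.3 43.6 -3.1;1 -5 -12.4 -21.4 -10.3 43.6 -3.1;1 -5 -12.4 -26 -10.3 43.6 -3.1;1 -5 -12.4 -30 -10.3 43.6 -3.1;1 -5 -12.4 -31.6 -10.3 43.6 -3.1;1 -5 -12.4 -31.6 -10.3 43.6 -3.1'
python3 -m inch '0 0 0 0 0 0 0;0 0 0 0 0 0 0;0 0 0 0 0 0 0;0 0 0 0 0 0 0;0 0 0 0 0 0 0' 60
python3 -m inch '0 0 0 1 0 0 0;0 0 0 4 0 0 0;0 0 0 8 0 0 0;0 0 0 12 0 0 0;0 0 0 12 0 0 0;0 0 0 12 0 0 0;0 0 0 12 0 0 0'; python3 log.py
python3 -c "
from plan import *
place((.643,-.222),25,11.7)"
```

```text
t: 34.35
eef_pos: [0.4711, -0.2242, 0.0161]
ee_rot: [-2.36, 0.001, 1.776]
force: [0.1, 0.5, 1.0]
width: 0.0874
t: 34.98
eef_pos: [0.471, -0.2242, 0.016]
ee_rot: [-2.36, 0.0, 1.776]
force: [0.1, -0.0, 1.1]
width: 0.0449
t: 35.85
eef_pos: [0.4705, -0.2241, 0.1352]
ee_rot: [-2.358, -0.0, 1.776]
force: [-0.7, -0.4, -1.4]
width: 0.0446
q [ 0.028  0.634 -0.065  0.125 -1.646 -1.435] F [-0.74 -0.35 -1.39]
A [ 7.7 -3.7  7.1] [-0.   0.1 13.2]
B [10.   4.1 -4.7] [ 38.  -81.6   0. ]
C [ 0.  0. -9.] [0. 0. 0.]
[ 0.05  0.65  0.08  0.28 -1.74 -1.24] wrist z [0.43 0.47]
[-0.46  0.29 -0.19 -0.92 -0.77 -0.09] wrist z [0.56 0.43]
[-0.51  0.42 -0.22 -1.06 -0.71  0.14] wrist z [0.47 0.34]
final TCP [ 0.6482 -0.2196  0.0696]
```

```bash
python3 - <<'E'
from h import *
F=[]
for i in range(4):
    f=grab_frame("top");F.append(telemetry.get_state()["force"][2])
print("Fz",np.round(F,2)); save(f,"t5")
print("can",ray(f,(131.9,257.5),.126).round(4),[(d["p"],foot(f,d["pixels"],.126)) for d in regions_of("top","can")],[(d["p"],ray(f,d["location"],0).round(3)) for d in pinpoint("top","can")])
im=cv2.cvtColor(np.array(f["pixels"]),cv2.COLOR_RGB2GRAY)[200:320,70:200]
c=cv2.HoughCircles(cv2.resize(im,None,fx=4,fy=4,interpolation=cv2.INTER_CUBIC),cv2.HOUGH_GRADIENT_ALT,1.5,40,param1=200,param2=.7,minRadius=90,maxRadius=140)
if c is not None:
    for u,v,r in c[0]: print("circ",ray(f,(70+(u-1.5)/4,200+(v-1.5)/4),.126).round(4),"r",r/4*1.29/552)
from plan import *
for az in(70,85,100):
    u=np.array([np.cos(np.radians(az)),np.sin(np.radians(az)),0]);g=np.array([.4505,.3917,.108])-.013*u
    print(az);plan([((.48,.0,.28),45,135),((.42,.3,.28),az,135),(g+[0,0,.14],az,65),(g,az,65)])
E
```

```text
Fz [-1.23 -1.9  -2.04 -1.46]
can [0.4491 0.3839 0.126 ] [(0.98, array([461.1, 395.1, 144.6, 119.9, 145.2]))] [(0.92, array([0.442, 0.383, 0.   ]))]
circ [0.4538 0.3911 0.126 ] r 0.06631463
70
[-0.  21.5 13.1] [-0.1  0.1 33.2]
[-5.6 51.2 13.1] [-0.1  0.1 58.2]
[-2.2 61.1  9.5] [ 47.5 -54.9  50.6]
[-2.2 61.1 -4.5] [ 47.5 -54.9  50.6]
[ 0.55  0.42 -0.13  0.17 -1.79 -1.36] wrist z [0.51 0.53]
[ 1.08  0.51  0.04  0.11 -1.88 -1.43] wrist z [0.52 0.53]
[ 0.96  0.02 -0.42 -0.17 -0.71 -1.21] wrist z [0.6  0.57]
[ 0.95  0.2  -0.55 -0.28 -0.41 -1.06] wrist z [0.47 0.43]
85
[-0.  21.5 13.1] [-0.1  0.1 33.2]
[-5.2 51.1 13.1] [-0.1  0.1 73.2]
[-2.1 61.1  9.5] [ 55.5 -49.3  63.5]
[-2.1 61.1 -4.5] [ 55.5 -49.3  63.5]
[ 0.55  0.42 -0.13  0.17 -1.79 -1.36] wrist z [0.51 0.53]
[ 1.16  0.46 -0.1   0.23 -1.77 -1.29] wrist z [0.5  0.53]
[ 0.86  0.08 -0.29 -0.33 -0.87 -0.77] wrist z [0.63 0.57]
[ 0.84  0.24 -0.41 -0.46 -0.61 -0.59] wrist z [0.5  0.43]
100
[-0.  21.5 13.1] [-0.1  0.1 33.2]
[-4.9 51.1 13.1] [-0.1  0.1 88.2]
[-2.  61.1  9.5] [ 63.3 -42.8  76.2]
[-2.  61.1 -4.5] [ 63.3 -42.8  76.2]
[ 0.55  0.42 -0.13  0.17 -1.79 -1.36] wrist z [0.51 0.53]
[ 1.24  0.39 -0.24  0.35 -1.65 -1.17] wrist z [0.48 0.53]
[ 0.78  0.14 -0.18 -0.42 -1.03 -0.43] wrist z [0.65 0.57]
[ 0.76  0.3  -0.31 -0.52 -0.78 -0.25] wrist z [0.51 0.43]
```

The force readings confirm this is the empty tin (about -1.6 N). It goes to the can, whose centre I measured at about (0.4525,0.3915).

```bash
python3 -m inch '0 0 3 4 0 0 6;0 0 8 8 0 0 14;0 0 13 11 0 0 22;0 0 19 13 0 0 30;0 0 25 13 0 0 38;0 -1 31 13 0 0 46;0 -2 37 13 0 0 54;0 -3 43 13 0 0 62;0 -4 48 13 0 0 70;0 -5 51 13 0 0 73.2;0 -5 51 13 0 0 73.2'
python3 -m inch '0 0.4 1.2 0 8.7 -0.8 0;0 0.8 2.5 0 17.4 -1.5 0;0 1.2 3.7 -0.5 26.1 -2.3 0;0 1.6 5 -1 34.8 -3 0;0 2 6.2 -1.5 43.6 -3.8 0;0 2.4 7.5 -2.2 52.3 -4.6 0;0 2.8 8.7 -3 61 -5.3 0;0 3.1 10 -3.6 69.7 -6.1 0;0 3.1 10 -3.6 69.7 -6.1 0;0 3.1 10 -3.6 69.7 -6.1 0'; python3 log.py
python3 - <<'E'
from plan import *
u=np.array([np.cos(np.radians(85)),np.sin(np.radians(85)),0]);g=np.array([.4525,.3915,.108])-.013*u
plan([(g+[0,0,.05],85,65),(g,85,65)])
from h import *
f=grab_frame("scene");save(f,"c1",(330,130,570,310),2.5)
E
```

```text
t: 37.52
eef_pos: [0.4198, 0.2882, 0.2653]
ee_rot: [-2.359, 0.0, 3.059]
force: [0.6, -1.2, -0.5]
width: 0.0447
t: 38.78
eef_pos: [0.4515, 0.3872, 0.2297]
ee_rot: [2.706, 0.004, 3.055]
force: [0.0, 0.0, -0.8]
width: 0.0449
q [ 0.861  0.08  -0.293 -0.326 -0.861 -0.775] F [ 0.    0.02 -0.78]
[ 0.1 -0.1 -8.9] [ 0.1  0.2 -0. ]
[  0.1  -0.1 -13.9] [ 0.1  0.2 -0. ]
[ 0.84  0.18 -0.38 -0.4  -0.7  -0.66] wrist z [0.55 0.48]
[ 0.83  0.25 -0.41 -0.46 -0.61 -0.58] wrist z [0.5  0.43]
```

View pics/c1.png

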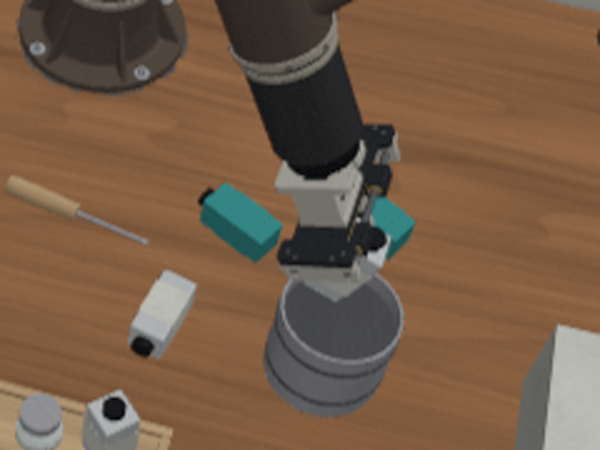

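Picture 10: the tin is poised over the can mouth at (340,310). I'll go down in two steps and watch the force.

```bash
python3 -m inch '0 0.1 -0.1 -4 0 0 0;0 0.1 -0.1 -8 0 0 0;0 0.1 -0.1 -11 0 0 0;0 0.1 -0.1 -12.5 0 0 0;0 0.1 -0.1 -12.5 0 0 0'
python3 -m inch '0 0 0 -0.5 0 0 0;0 0 0 -1 0 0 0;0 0 0 -1.4 0 0 0;0 0 0 -1.4 0 0 0'
```

```text
t: 39.45
eef_pos: [0.452, 0.3871, 0.1038]
ee_rot: [2.708, 0.003, 3.056]
force: [0.4, 0.6, -0.1]
width: 0.0446
t: 39.95
eef_pos: [0.452, 0.3869, 0.0897]
ee_rot: [2.708, 0.003, 3.056]
force: [0.6, 0.5, -0.7]
width: 0.0448
```

```bash
python3 -m inch '0 0 0 -0.4 0 0 0;0 0 0 -0.4 0 0 0;0.62 0 0 -0.4 0 0 0;0.62 0 0 -0.4 0 0 0;0.62 0 0 -0.4 0 0 0;0.62 0 0 -0.4 0 0 0;0.62 0 0 -0.4 0 0 0'
python3 -m inch '0.65 0 0 1 0 0 0;0.65 0 0 4 0 0 0;0.65 0 0 8 0 0 0;0.65 0 0 12 0 0 0;0.65 0 0 16 0 0 0;0.65 0 -4 20 0 0 0;0.65 0 -9 22 0 0 0;1 0 -14 22 0 0 0;1 0 -18 22 0 0 0;1 0 -18 22 0 0 0'
python3 - <<'E'
from fit import *
f=grab_frame("scene");save(f,"c2",(330,130,570,310),2)
from plan import *
plan([((.46,.15,.33),0,90)])
E
```

```text
t: 40.83
eef_pos: [0.452, 0.3869, 0.0857]
ee_rot: [2.708, 0.003, 3.056]
force: [-0.0, -0.7, 0.4]
width: 0.0543
t: 42.08
eef_pos: [0.4522, 0.2046, 0.307]
ee_rot: [2.707, 0.005, 3.053]
force: [1.0, -0.9, -0.4]
width: 0.0812
[ 0.8 -5.6  0.4] [-18.2  20.3 -83.6]
[ 0.72 -0.01 -0.25  0.   -1.33 -2.29] wrist z [0.69 0.69]
```

View pics/c2.png

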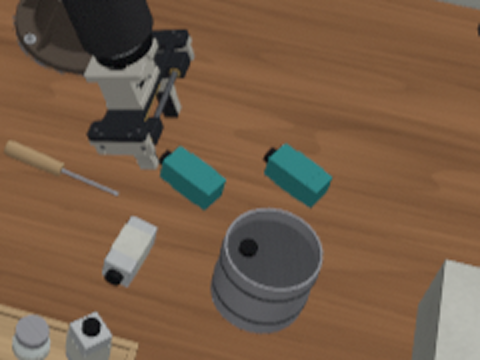

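Picture 10's follow-up (picture 11): the empty tin is in the can with its cap at (248,247), below the rim. Next is the last full tin.

```bash
python3 -m inch '1 0 -0.6 0 -2 2.2 -9.3;1 0.1 -1.2 0 -4 4.5 -18.6;1 0.2 -1.9 0 -6 6.8 -27.9;1 0.3 -2.5 0 -8 9 -37.2;1 0.4 -3.1 0 -10 11.3 -46.4;1 0.5 -3.7 0 -12 13.5 -55.7;1 0.6 -4.4 0 -14.2 15.8 -65;1 0.7 -5 0.2 -16.2 18 -74.3;1 0.8 -5.6 0.4 -18.2 20.3 -83.6;1 0.8 -5.6 0.4 -18.2 20.3 -83.6'
python3 - <<'E'
from fit import *
f=grab_frame("scene");print("cap of empty",ray(f,(454,253.5),.11).round(3))
f,o=tins("wrist"); print(*[tuple(map(float,x)) for x in o],sep="\n")
from plan import *
x,y,a=max((x for x in o if .1<x[2]<.3 and .33<x[1]<.5),key=lambda x:x[4])[1:4]
c=grasp(x,y,a);print(c,a)
plan([((*c,.13),a,135),((*c,.028),a,135)])
E
```

```text
t: 43.38
eef_pos: [0.4607, 0.151, 0.3104]
ee_rot: [3.141, 0.0, 1.572]
force: [0.1, 0.5, -0.1]
width: 0.0875
cap of empty [0.451 0.356 0.11 ]
(0.8, 0.715, 0.1314, 86.3803, 0.2235)
(0.76, 0.4562, 0.3599, 71.5822, 0.1882)
(0.71, 0.4048, 0.2011, -12.3695, 0.9745)
[0.47805898 0.18503385] -12.3695
[  0.5   3.8 -19.4] [  4.8  44.9 -11.9]
[  0.5   3.8 -29.6] [  4.8  44.9 -11.9]
[ 0.42  0.63  0.11 -0.44 -1.71 -2.11] wrist z [0.45 0.38]
[ 0.42  0.75  0.06 -0.43 -1.56 -2.04] wrist z [0.34 0.28]
```

The standing tin in the left slot would come too close under a 45° lean-back here, so I'll use a 30° lean for this one.

```bash
python3 - <<'E'
from plan import *
c=grasp(.4048,.2015,-12.6)
plan([((*c,.13),-12.6,120),((*c,.028),-12.6,120)])
p=load();q=telemetry.get_state()["q"]
T=lambda g,az,dn:(tcp(g,tool(az,dn)),tool(az,dn))
for az in(15,20,25,32):
    print(az);path(p,q,[T((*c,.028),-12.6,120),T((.50,.1,.22),0,120),T((.54,-.25,.25),az,120),T((.638,-.224,.173),az,30),T((.638,-.224,.083),az,30)])
E
```

```text
[  0.9   3.7 -19.7] [  3.2  30.  -12.5]
[  0.9   3.7 -29.9] [  3.2  30.  -12.5]
[ 0.49  0.48 -0.06 -0.34 -1.45 -2.17] wrist z [0.5  0.44]
[ 0.49  0.6  -0.12 -0.35 -1.28 -2.11] wrist z [0.39 0.34]
15
[ 0.49  0.6  -0.12 -0.35 -1.28 -2.11] wrist z [0.39 0.34]
[ 0.42  0.43  0.03 -0.21 -1.65 -1.96] wrist z [0.57 0.53]
[-0.02  0.49  0.06  0.14 -1.65 -1.31] wrist z [0.54 0.56]
[-0.67  0.31 -0.3  -1.41 -0.78  0.36] wrist z [0.51 0.35]
[-0.74  0.48 -0.34 -1.58 -0.81  0.67] wrist z [0.39 0.26]
20
[ 0.49  0.6  -0.12 -0.35 -1.28 -2.11] wrist z [0.39 0.34]
[ 0.42  0.43  0.03 -0.21 -1.65 -1.96] wrist z [0.57 0.53]
[ 0.    0.48  0.03  0.17 -1.62 -1.26] wrist z [0.53 0.56]
[-0.68  0.33 -0.26 -1.36 -0.86  0.37] wrist z [0.51 0.35]
[-0.73  0.5  -0.29 -1.49 -0.87  0.63] wrist z [0.4  0.26]
25
[ 0.49  0.6  -0.12 -0.35 -1.28 -2.11] wrist z [0.39 0.34]
[ 0.42  0.43  0.03 -0.21 -1.65 -1.96] wrist z [0.57 0.53]
[ 0.02  0.46 -0.01  0.2  -1.58 -1.2 ] wrist z [0.53 0.56]
[-0.68  0.36 -0.22 -1.31 -0.94  0.37] wrist z [0.51 0.35]
[-0.73  0.52 -0.25 -1.42 -0.93  0.61] wrist z [0.4  0.26]
32
[ 0.49  0.6  -0.12 -0.35 -1.28 -2.11] wrist z [0.39 0.34]
[ 0.42  0.43  0.03 -0.21 -1.65 -1.96] wrist z [0.57 0.53]
[ 0.04  0.44 -0.07  0.25 -1.53 -1.13] wrist z [0.52 0.56]
[-0.69  0.41 -0.15 -1.24 -1.05  0.38] wrist z [0.51 0.35]
[-0.72  0.55 -0.18 -1.33 -1.02  0.59] wrist z [0.4  0.26]
```

```bash
python3 -m inch '1 0.2 0.9 -5 0.8 7.5 -3.1;1 0.4 1.8 -10 1.6 15 -6.2;1 0.7 2.8 -15 2.4 22.5 -9.4;1 0.9 3.7 -19 3.2 30 -12.5;1 0.9 3.7 -19.7 3.2 30 -12.5;1 0.9 3.7 -24 3.2 30 -12.5;1 0.9 3.7 -28 3.2 30 -12.5;1 0.9 3.7 -29.9 3.2 30 -12.5;1 0.9 3.7 -29.9 3.2 30 -12.5'
python3 -m inch '0 0 0 0 0 0 0;0 0 0 0 0 0 0;0 0 0 0 0 0 0;0 0 0 0 0 0 0;0 0 0 0 0 0 0' 60
python3 -m inch '0 0 0 1 0 0 0;0 0 0 4 0 0 0;0 0 0 8 0 0 0;0 0 0 12 0 0 0;0 0 0 12 0 0 0;0 0 0 12 0 0 0;0 0 0 12 0 0 0'; python3 log.py
python3 - <<'E'
from plan import *
u=np.array([np.cos(np.radians(20)),np.sin(np.radians(20)),0]);g=np.array([.643,-.222,.083])-.0055*u
W=[((.48,.1,.25),-5,120),((.53,-.25,.25),20,120),(g+[0,0,.09],20,30),(g,20,30)]
plan(W[:2])
T=[(tcp(a,tool(b,c)),tool(b,c)) for a,b,c in W]
rows(T[1][1],T[1][0],T[2:3]); print(T[3][0],T[3][1].as_euler('xyz'))
E
```

```text
t: 44.65
eef_pos: [0.469, 0.1874, 0.0125]
ee_rot: [-2.618, -0.0, 1.352]
force: [-0.3, 0.8, 0.2]
width: 0.0875
t: 45.28
eef_pos: [0.4691, 0.1872, 0.0126]
ee_rot: [-2.618, 0.0, 1.352]
force: [-0.4, 0.3, 2.1]
width: 0.0447
t: 46.15
eef_pos: [0.4683, 0.187, 0.1313]
ee_rot: [-2.616, 0.002, 1.352]
force: [-0.5, -0.4, -4.5]
width: 0.0451
q [ 0.494  0.463 -0.04  -0.334 -1.487 -2.185] F [-0.49 -0.38 -4.49]
[ 0.2 -8.6 10.2] [ 0.1 -0.1  7.5]
[  5.3 -44.   10.2] [ 0.1 -0.1 32.5]
[ 0.41  0.37  0.02 -0.24 -1.69 -2.04] wrist z [0.6  0.56]
[ 0.    0.46  0.    0.17 -1.61 -1.26] wrist z [0.53 0.56]
[13.2  3.5 -7. ] [ 30.8 -84.6   0. ]
[ 0.65329385 -0.21825335  0.0735    ] [2.0943951  0.         1.91986218]
```

Full (4.5 N). It goes in the right slot.

```bash
python3 -m inch '0 0 -3 4 0 0 2.5;0 0.2 -8 9 0 0 7;0 0.8 -13 10.2 0 0 11;0 1.5 -18 10.2 0 0 15;0 2.2 -23 10.2 0 0 18;0 2.9 -28 10.2 0 0 22;0 3.6 -33 10.2 0 0 26;0 4.5 -38 10.2 0 0 30;0 5.3 -42 10.2 0 0 32.5;0 5.3 -44 10.2 0 0 32.5;0 5.3 -44 10.2 0 0 32.5'
python3 -m inch '0 1 0.3 0 3.1 -8.5 0;0 2.2 0.6 0 6.2 -16.9 0;0 3.5 1 0 9.2 -25.4 0;0 5 1.3 -0.5 12.3 -33.8 0;0 6.5 1.7 -1 15.4 -42.3 0;0 8 2.1 -2 18.5 -50.8 0;0 9.5 2.5 -3 21.6 -59.2 0;0 11 2.9 -4.5 24.6 -67.7 0;0 12.2 3.2 -6 27.7 -76.1 0;0 13.2 3.5 -7 30.8 -84.6 0;0 13.2 3.5 -7 30.8 -84.6 0;0 13.2 3.5 -7 30.8 -84.6 0'; python3 log.py
python3 - <<'E'
from h import *
s=telemetry.get_state();print(((np.array([.6533,-.2183,.0735])-s["eef_pos"])*100).round(2), s["ee_rot"])
f=grab_frame("scene");save(f,"r1",(120,160,420,385),2)
E
```

```text
t: 47.52
eef_pos: [0.5205, -0.2538, 0.232]
ee_rot: [-2.614, 0.0, 1.916]
force: [-0.6, 0.3, -3.9]
width: 0.0446
t: 49.02
eef_pos: [0.6509, -0.2192, 0.1592]
ee_rot: [2.101, -0.009, 1.918]
force: [-1.0, -1.1, -4.8]
width: 0.0446
q [-0.678  0.338 -0.262 -1.35  -0.861  0.357] F [-1.05 -1.13 -4.81]
[ 0.24  0.09 -8.57] [ 2.10054376 -0.00882527  1.9177423 ]
```

View pics/r1.png

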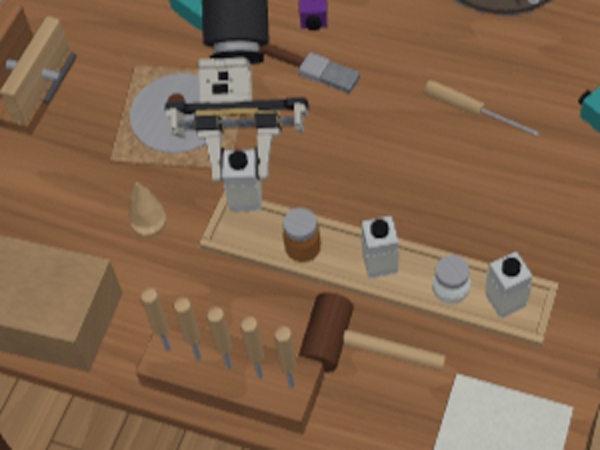

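Picture 12: two tins and both jars stand in the lane, and the third tin is upright over the right-hand end at (240,180), clear of the tree. I'll lower it.

```bash
python3 -m inch '0 0.1 0 -3 0 0 0;0 0.2 0.1 -6 0 0 0;0 0.2 0.1 -8 0 0 0;0 0.2 0.1 -8.4 0 0 0;0 0.2 0.1 -8.4 0 0 0'
python3 -m inch '0 0 0 -0.1 0 0 0;0 0 0 -0.2 0 0 0;0 0 0 -0.3 0 0 0;0 0 0 -0.3 0 0 0'
```

```text
t: 49.7
eef_pos: [0.6539, -0.2174, 0.0774]
ee_rot: [2.101, -0.006, 1.921]
force: [-0.6, -1.5, -4.4]
width: 0.0448
t: 50.2
eef_pos: [0.6538, -0.2175, 0.0744]
ee_rot: [2.101, -0.006, 1.921]
force: [0.4, -0.0, -3.9]
width: 0.0445
```

```bash
python3 -m inch '0 0 0 -0.1 0 0 0;0 0 0 -0.2 0 0 0;0 0 0 -0.2 0 0 0'
```

```text
t: 50.58
eef_pos: [0.6542, -0.2175, 0.0739]
ee_rot: [2.099, -0.005, 1.921]
force: [-6.2, -0.5, 4.7]
width: 0.0448
```

```bash
python3 -m inch '0.72 0 0 0 0 0 0;0.72 0 0 0 0 0 0;0.72 0 0 0 0 0 0;0.72 0 0 0 0 0 0;0.72 -1.6 -0.6 1 0 0 0;0.72 -4 -1.5 2.5 0 0 0;0.72 -8 -3 5 0 0 0;0.8 -9.5 -3.5 9 0 0 0;1 -10 -3.5 14 0 0 0;1 -10 -3.5 18 0 0 0'; python3 log.py
python3 - <<'E'
from plan import *
plan([((.48,-.35,.33),20,90)])
E
```

```text
t: 51.82
eef_pos: [0.5528, -0.2532, 0.2565]
ee_rot: [2.099, -0.003, 1.92]
force: [1.0, -0.5, 0.3]
width: 0.0843
q [-0.812  0.134 -0.277 -1.182 -1.03   0.186] F [ 1.   -0.45  0.27]
[-7.3 -9.7  5.4] [-20.6  56.1   0.1]
[-0.3   0.18 -0.04  0.   -1.35 -0.92] wrist z [0.69 0.69]
```

```bash
python3 -m inch '1 -1.2 -1.6 1 -3.4 9.3 0;1 -2.4 -3.2 2 -6.9 18.7 0;1 -3.6 -4.8 3 -10.3 28 0;1 -4.9 -6.5 4 -13.7 37.4 0;1 -6.1 -8.1 5 -17.2 46.7 0;1 -7.3 -9.7 5.4 -20.6 56.1 0;1 -7.3 -9.7 5.4 -20.6 56.1 0'
python3 - <<'E'
from h import *
s=telemetry.get_state();print(s["eef_pos"],s["ee_rot"])
f=grab_frame("wrist")
for d in regions_of("wrist","lid"): print("lid",d["p"],foot(f,d["pixels"],.015))
for d in pinpoint("wrist","lid"): print(d["p"],ray(f,d["location"],.005))
px=f["pixels"].astype(int); m=(px[...,0]<110)&(px[...,0]-px[...,2]>20)&(px[...,0]>px[...,1]+10)
for d in regions_of("wrist","lid")[:1]:
    x0,y0,x1,y1=map(int,d["bbox"]); k=np.zeros_like(m);k[y0:y1,x0:x1]=m[y0:y1,x0:x1]; v,u=np.nonzero(k); print("knob px",u.mean(),v.mean(),len(u),ray(f,(u.mean(),v.mean()),.045))
save(f,"w5")
E
```

```text
t: 52.7
eef_pos: [0.4801, -0.3502, 0.3099]
ee_rot: [-3.137, 0.0, 1.919]
force: [-0.7, 0.5, -1.2]
width: 0.0876
[ 0.48006354 -0.35020411  0.30985903] [-3.13749039e+00  1.13861513e-04  1.91947783e+00]
lid 0.57 [ 477.7 -409.1  155.6  155.2   66.1]
0.71 [ 0.66952321 -0.37515869  0.005     ]
0.55 [ 0.47795858 -0.4083835   0.005     ]
knob px 272.00267379679144 179.5614973262032 374 [ 0.47517969 -0.40787935  0.045     ]
```

View pics/w5.png

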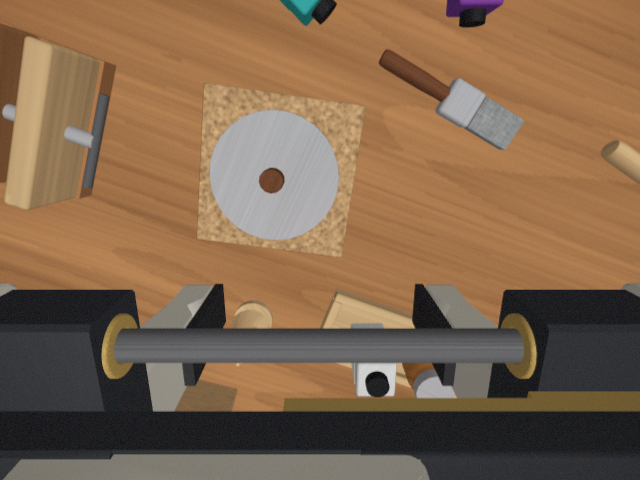

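Picture 13: the lid lies flat with its knob at (272,180), and the third tin stands in the lane at (377,370). I'll grip the knob at (0.477,-0.4085).

```bash
python3 -m inch '0.7 -0.1 -2 -5 0 0 0;0.7 -0.2 -4 -10 0 0 0;0.7 -0.3 -5.8 -16 0 0 0;0.7 -0.3 -5.8 -21 0 0 0;0.7 -0.3 -5.8 -26 0 0 0;0.7 -0.3 -5.8 -28 0 0 0;0.7 -0.3 -5.8 -28.5 0 0 0;0.7 -0.3 -5.8 -28.5 0 0 0'
python3 -m inch '0 0 0 0 0 0 0;0 0 0 0 0 0 0;0 0 0 0 0 0 0;0 0 0 0 0 0 0;0 0 0 0 0 0 0;0 0 0 0 0 0 0' 40
python3 -m inch '0 0 0 0.5 0 0 0;0 0 0 2 0 0 0;0 0 0 6 0 0 0;0 0 0 11 0 0 0;0 0 0 16 0 0 0;0 0 0 20 0 0 0;0 0 0 20 0 0 0;0 0 0 20 0 0 0'; python3 log.py
```

```text
t: 53.9
eef_pos: [0.4761, -0.4088, 0.0269]
ee_rot: [3.139, 0.002, 1.917]
force: [0.5, -0.2, 0.9]
width: 0.0613
t: 54.65
eef_pos: [0.4763, -0.4089, 0.0272]
ee_rot: [3.139, 0.002, 1.917]
force: [-0.4, 1.7, 3.9]
width: 0.0268
t: 55.65
eef_pos: [0.4758, -0.4084, 0.227]
ee_rot: [3.139, 0.001, 1.917]
force: [-0.2, -0.1, -3.4]
width: 0.0271
q [-3.990e-01  2.790e-01 -1.010e-01 -1.000e-03 -1.188e+00 -8.250e-01] F [-0.16 -0.06 -3.37]
```

```bash
python3 -m inch '0 0 3 0 0 0 0;0 0 8 0 0 0 0;0 0 13 0 0 0 0;0 0 18 0 0 0 0;0 0 23 0 0 0 0;0 0 28 0 0 0 0;0 -0.3 33 0 0 0 0;0 -0.6 38 0 0 0 0;0 -1 43 0 0 0 0;0 -1.3 48 0 0 0 0;0 -1.6 53 0 0 0 0;0 -1.6 58 0 0 0 0'
python3 -m inch '0 0 5 0 0 0 0;0 0 10 0 0 0 0;0 0 14 0 0 0 0;0 0 18 0 0 0 0;0 -0.4 20.5 0 0 0 0;0 -0.4 20.5 0 0 0 0;0 -0.4 20.5 0 0 0 0'; python3 log.py
python3 - <<'E'
from h import *
s=telemetry.get_state();print(((np.array([.4525,.3913,.1402])-s["eef_pos"])*100).round(2),s["ee_rot"])
f=grab_frame("scene");save(f,"l1",(400,180,540,300),4)
E
```

```text
t: 57.15
eef_pos: [0.4586, 0.1727, 0.2258]
ee_rot: [3.141, 0.002, 1.917]
force: [1.1, -1.0, -2.5]
width: 0.0273
t: 58.02
eef_pos: [0.4541, 0.3768, 0.2251]
ee_rot: [-3.141, 0.003, 1.917]
force: [-0.4, -0.3, -1.8]
width: 0.0275
q [ 1.025e+00  2.220e-01 -1.830e-01  2.000e-03 -1.168e+00 -2.250e+00] F [-0.39 -0.29 -1.81]
[-0.16  1.45 -8.49] [-3.14083370e+00  2.69982346e-03  1.91677245e+00]
```

View pics/l1.png

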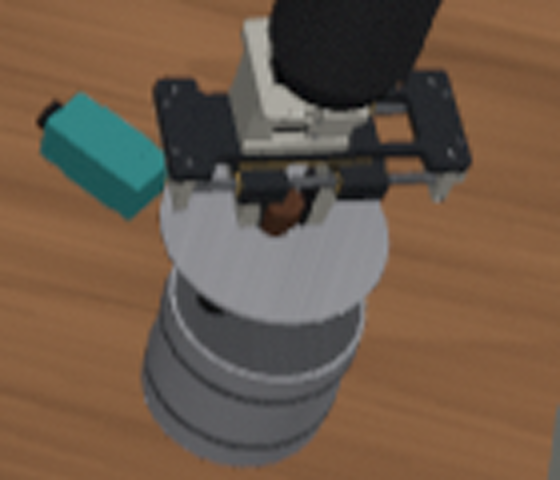

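Picture 14: the lid is level, held by the knob just over the can (rim at about (265,330)), and the tin's cap is inside below the rim. I'll lower slowly.

```bash
python3 -m inch '0 -0.1 0.8 -2 0 0 0;0 -0.2 1.4 -4 0 0 0;0 -0.2 1.4 -6 0 0 0;0 -0.2 1.4 -7 0 0 0;0 -0.2 1.4 -7 0 0 0;0 -0.2 1.4 -7 0 0 0'
python3 -m inch '0 0 0 -0.3 0 0 0;0 0 0 -0.6 0 0 0;0 0 0 -0.9 0 0 0;0 0 0 -1.2 0 0 0;0 0 0 -1.2 0 0 0'
```

```text
t: 58.82
eef_pos: [0.4528, 0.3908, 0.1564]
ee_rot: [3.141, 0.002, 1.916]
force: [0.2, 0.7, -2.1]
width: 0.0271
t: 59.45
eef_pos: [0.4527, 0.3906, 0.144]
ee_rot: [3.141, 0.002, 1.916]
force: [-0.5, -0.4, -1.9]
width: 0.0269
```

```bash
python3 -m inch '0 0 0 -0.2 0 0 0;0 0 0 -0.3 0 0 0;0 0 0 -0.4 0 0 0;0 0 0 -0.5 0 0 0;0 0 0 -0.5 0 0 0'
```

```text
t: 60.08
eef_pos: [0.4527, 0.3907, 0.1402]
ee_rot: [3.14, 0.002, 1.917]
force: [-3.7, -2.5, 6.8]
width: 0.0268
```

Contact came at TCP z 0.1402, as predicted for a seated lid. I'll release, rise, and do the last checks.

```bash
python3 -m inch '1 0 0 0 0 0 0;1 0 0 0 0 0 0;1 0 0 0 0 0 0;1 0 0 0 0 0 0;1 0 0 4 0 0 0;1 0 0 9 0 0 0;1 0 0 15 0 0 0;1 -4 -5 18 0 0 0;1 -4 -10 20 0 0 0;1 -4 -15 20 0 0 0;1 -4 -19 20 0 0 0;1 -4 -19 20 0 0 0'
python3 - <<'E'
from h import *
f=grab_frame("wrist")
for d in regions_of("wrist","lid")[:1]: print("lid wrist",d["p"],foot(f,d["pixels"],.13))
f=grab_frame("top")
for d in regions_of("top","lid")[:1]: print("lid top",d["p"],foot(f,d["pixels"],.13))
for c in("top","scene"):
    if c=="scene": f=grab_frame(c); save(f,"end",(150,160,530,400),2)
    for n in("tree","block","mallet","jar1","tin1"): print(c,n,[(round(d["p"],2),ray(f,d["location"],.008 if n in("jar1","tin1") else 0)[:2].round(3)) for d in pinpoint(c,n)])
E
```

```text
t: 61.58
eef_pos: [0.4125, 0.1985, 0.341]
ee_rot: [3.139, 0.001, 1.914]
force: [0.5, 0.5, 0.1]
width: 0.0877
lid wrist 0.79 [430.2 381.1 152.5 106.5 112.8]
lid top 0.55 [626.8  83.4  54.2  50.7  46. ]
top tree [(0.87, array([ 0.667, -0.379])), (0.38, array([ 0.648, -0.224]))]
top block [(0.76, array([0.703, 0.372]))]
top mallet []
top jar1 [(0.85, array([0.644, 0.093])), (0.74, array([ 0.649, -0.14 ]))]
top tin1 [(0.93, array([0.26, 0.46])), (0.91, array([ 0.64 , -0.032])), (0.89, array([ 0.25 , -0.519])), (0.83, array([ 0.144, -0.296])), (0.8, array([ 0.643, -0.224])), (0.79, array([0.636, 0.168])), (0.7, array([ 0.771, -0.055])), (0.57, array([0.313, 0.296]))]
scene tree [(0.8, array([ 0.671, -0.371])), (0.48, array([ 0.643, -0.027]))]
scene block [(0.87, array([0.698, 0.365]))]
scene mallet [(0.56, array([ 0.773, -0.068]))]
scene jar1 [(0.93, array([0.648, 0.09 ])), (0.8, array([ 0.647, -0.134]))]
scene tin1 [(0.95, array([ 0.135, -0.316])), (0.9, array([ 0.647, -0.215])), (0.86, array([ 0.646, -0.031])), (0.86, array([0.641, 0.173])), (0.86, array([0.31 , 0.305])), (0.67, array([ 0.238, -0.513])), (0.63, array([0.238, 0.45 ]))]
```

View pics/end.png

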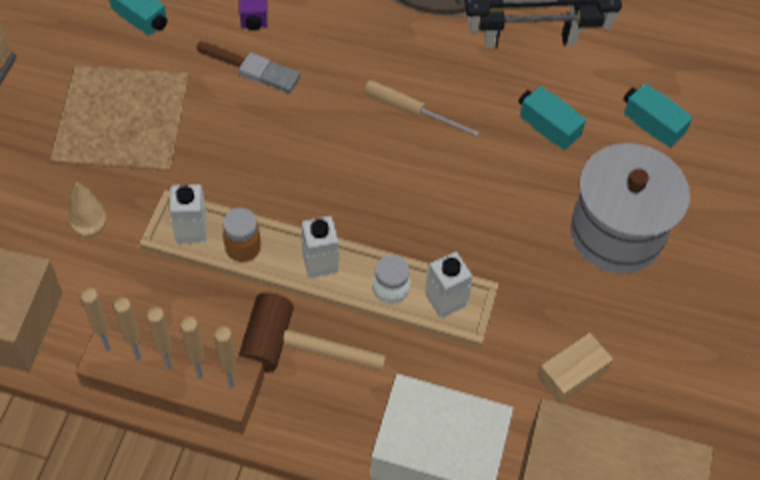

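```bash
python3 - <<'E'
from h import *
f=grab_frame("scene")
for d in regions_of("scene","lid")[:2]: print("lid scene",d["p"],foot(f,d["pixels"],.129))
i=cv2.cvtColor(cv2.imread("pics/scene0.png"),cv2.COLOR_BGR2RGB)
save(f,"lidend",(410,210,530,300),3)
a=cv2.imread("pics/scene0.png")[210:300,410:530];cv2.imwrite("pics/cmp.png",np.hstack([cv2.resize(a,None,fx=3,fy=3),cv2.imread("pics/lidend.png")]))
E
```

```text
lid scene 0.79 [453.  386.9 157.4 153.5  84.1]
```

View pics/cmp.png

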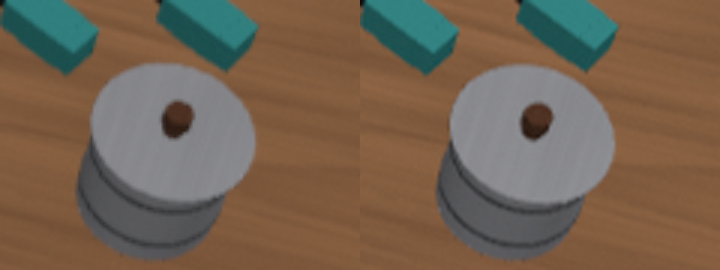

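Pictures 15 and 16: the lid sits just as it did at the start (left, before; right, now), about 1 px different, at (0.453,0.387) and 157 x 154 mm for a 156 mm disc. The tins and jars all stand in the lane, so I'm handing in.

```bash
python3 -c "
from station import arm; print(arm.job_done())"
```

```text
the job is handed in; nothing more can be done
None
```

I carried out every step of the task and handed the job in at about 62 s; no verdict was reported. I laid the lid on the cork pad and weighed each tin as I lifted it. Three read about 4 to 5 N, so they were full. The one nearest the pad read about 1.2 to 2 N, so it was the empty one. The full tins went upright into the three gaps of the lane, the empty one into the can, and then the lid back on.

**Last checks:**
- **Tins and jars:** the three tins stand upright near (0.64, 0.17), (0.64, -0.03) and (0.645, -0.22). Both jars are upright where they were.
- **Lid:** contact came at the height expected for a seated lid. It measures about 157 x 154 mm (156 mm real) near (0.453, 0.387), looks the same as at the start to about 1 pixel, and is about 4 mm from my can-centre estimate of (0.4525, 0.3915).
- **Tree, block and mallet:** all within about 1 cm of their first positions.

**Checks that failed or disagreed:**
- In the final top view, the network took a jar for the lid and missed the mallet. The scene camera found both in their right places.
- The final wrist view of the lid measured it too small, because the gripper partly hid it.
- One tin was knocked about 3 cm during the run. I measured it again before gripping it.
- I saw the empty tin's cap below the can's rim before closing, but did not measure how it leans inside.

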